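# Fetch the rosette cast from behind the tall casts and clip it into its mount

## Task

In the plaster store, the tile with the round boss lies in the plywood bay behind two tall casts, a turned baluster and a square pier. Stand both tall casts in the grey side tray first, then clip the round-boss tile into the mount, pressed fully home so that both sprung tabs catch over its base, and only then stand each tall cast back where it stood at the start. Keep the tall casts upright, leave the tile with the square boss alone, and let go of everything at the end.

Things in the scene. Friction and masses are not known exactly. Their poses are not given: they have to be found in the camera images.
- rosette_mid (a point): Loose plaster tile with a round boss, 0.22 kg, the one wanted. Base plate 60 (x) x 84 (y) x 7 mm, on it a 50 x 62 x 9 mm panel, on that a round flat-topped drum 44 mm across, 36 mm high, to grip by (52 mm overall). Point: on the drum's axis, 26 mm above the underside; z up. It starts in the bay on the +x side of the tall casts, 5 mm from their feet; they leave a hand no room over it.
- baluster_mid (a point): Loose turned round plaster baluster, 130 mm tall, 0.30 kg: foot 46 mm across, waisted shaft, round head 52 mm across with an upright side over the top 32 mm (grip there). Point: on its axis half-way up, 65 mm above the underside; z up. Starts at the left or right of the bay's front row.
- pier_mid (a point): Loose square plaster pier, 130 mm tall, 0.30 kg: foot 46 x 46 mm, shaft 34 x 34 mm, head 52 x 52 mm over the top 32 mm (grip there); flat sides face its x and y. Point: on its axis half-way up, 65 mm above the underside; z up. Starts beside the baluster, about 86 mm centre to centre.
- bay: Fixed plywood board 160 (x) x 210 (y) mm, 8 mm thick, the bay's floor; battens to 22 mm high on its +x and both y edges, open towards -x. Origin: centre of the underside, on the table; z up. The tall casts start near x -25, y +43 and -43 mm, the tile near x +34, y 0. Two small loose fragments up to 22 mm high lie beside the tile.
- tray: Fixed empty grey side tray, 160 (x) x 220 (y) mm outside, walls 5 mm thick and 24 mm high, inner floor 5 mm above the table. Origin: centre of the underside; z up. Room for both tall casts side by side along its y.
- mount: Fixed, smooth, slippery mount: aluminium plate 100 (x) x 130 (y) x 10 mm, grey guide walls 64 mm apart along x and end stops 88 mm apart along y, flaring to 35 mm high; a black sprung tab, 35 mm high, at each y end. Origin: centre of the underside, on the table. The tile goes in base down, its 84 mm along the mount's y, either way round. Seated, its mid point is 36 mm above this origin (boss top 62).
- tab_l (a joint): Outward deflection (m) of the sprung tab at the mount's +y end: 0 relaxed, about 0.0025 while the tile's base passes, near 0 again once caught. The tabs slope outward: an unpressed tile rests on both with its underside about 22 mm above the table; a press of 10 to 15 N straight down on the boss moves it past them onto the plate, and they spring back over its base.
- tab_r (a joint): The same for the sprung tab at the mount's -y end.
- sq_tile_mid (a point): Bystander: loose plaster tile with the same base and panel (60 x 84 mm, 16 mm together) but a square boss of 36 x 36 mm, 26 mm high (42 mm overall); lies on the table about 98 mm to the -x side of the mount, not to be moved. The point is its centre, 21 mm above the underside.

How it is judged:
By the outcome, as a careful person would: the job done as asked, in the order asked, and still so for the second after the job is handed in, with the robot touching nothing.
It also fails if it takes over 128 s, if anything falls off the work surface, if the arm or the gripper's body presses on something with over 40 N, if the wrist force passes 120 N, or if a joint passes its speed limit or range.

## Robot

A 6-joint arm with a two-finger parallel gripper is mounted at the origin on the work surface. World frame = base frame: x ahead of the robot, y to its left, z up, the work surface at z = 0. Lengths are in m, angles in rad, forces in N, time in s.
With the tool pointing down it reaches from about 0.3 to 1 m from the base axis. Payload 5.1 kg.
Tool frame: the origin (TCP) lies midway between the tips of the shut fingers; the grasp point (between the pads) lies 19 mm behind it; x points along the fingers, z is the direction in which the jaws open and shut, and the axes are right-handed (so a half turn about x gives the same grasp; the last joint's range is limited). The gripper opens to 95 mm and grips with 3 to 60 N. Pads are 20 mm wide; open, the fingers measure 119 mm over their backs; the gripper's body (75 mm by 180 mm) begins 59 mm behind the grasp point.
Start: joints at [1.109, 0.124, 1.65, -0, 1.367, -0.083], TCP at [0.24, 0.604, 0.215] pointing down, gripper open.
Joint ranges: [-2.61, 2.61], [-1.02, 2.33], [0.03, 2.71], [-1.35, 4.49], [0.32, 2.68], [-2.91, 2.91]. Speed limits (rad/s): [2.57, 2.57, 3.14, 3.14, 3.14, 3.14].

## Interface

Orientations are given as a 3x3 rotation matrix whose columns are the frame's x, y, z axes.
In Python, from workcell import ctrl gives the robot as it stands. The module is installed in compiled form; this text tells all that it offers.
- The arm moves only by the shell command python3 -m inch 'ROWS' [FORCE]. ROWS is JSON, a list of rows, each a list of 5 numbers: the shift along the tool's x, y, z in m, then the turn about the tool's x in degrees, then the gripper's target within -1 to 1 (fully open at 1, half-way at 0, shut at -1). A call has exactly 8 rows; each row is the pose to reach, as a shift and turn from the pose commanded when the call began, along the tool's axes at that moment; what a row does not reach only later rows make up. A row lasts 1/10 s, in which the tool goes at most 50 mm and 8.59 degrees, less where a joint would pass 70% of its speed; a pose out of reach is approached as far as the arm can. A call with a gripper value outside its range is refused whole. The fingers move at their own pace and stop on an object; FORCE is the grip in N (left out, the last holds). Time passes only in rows, so rows that repeat a pose let the fingers close, or fill a call up. It gives the time, the measured TCP pose, the force and the opening at its end, in the units of the state.
- ctrl.read_state(): the state, without advancing time (a new reading comes with each control period).
- ctrl.snapshot(name): name is "scene" or "top"; returns a dict with "image" (400x640x3 uint8, red, green, blue), "camera_matrix" (3x3 intrinsics, pixels), "position" and "rotation" of the camera in the world. Camera axes: x right, y down, z forward; pixel columns grow to the right and rows downward; lengths in m; the calibration is good to about 2 mm. A picture is of the moment at which its call begins. There is no depth.
- ctrl.job_done(): hands the job in, once; it reports no verdict.
Trained networks look in a picture, given as the dict that the camera call returned (one of the last four; its "shot" number tells which), for a name from the list of things; names that differ only in an ending like _2 or _b are one class to them, and where a whole thing is asked for, a point or a joint stands for the part that bears it (a point fixed in the world has none). Each returns a list of dicts, best first, with "score" (0 to 1); they miss things now and then, are a little off and sometimes report something else, mostly with a low value. They report only what shows in the picture. A call takes as long as a camera call.
- ctrl.silhouettes(picture, target): "mask" (400x640 bool, what is visible of it) and "xy" ([column, row] as shares, 0 to 1, of the picture: columns of its width, rows of its height, amid what is visible of it).
- ctrl.pinpoint(picture, target): "xy" ([column, row] as shares, 0 to 1, of the picture: columns of its width, rows of its height: a listed point, or the origin of a listed thing).
The state is a dict: "time_s": time; "joints": joint angles; "qvel": joint speeds; "tau": joint torques, N m; "eef_pos": TCP position; "tool_rot": TCP orientation; "force": force on the tool from outside, world axes, zero at the start; "torque": the same for the moment, N m; "width": finger opening in m.
Only numpy, scipy, OpenCV 4.12 (cv2) and the standard library are available. Lean on these libraries where they do the work, as an engineer would, in place of code of your own. Each camera call takes 0.05 s, during which the arm holds its last target.

## Working session

There is one attempt and no reset: what is moved stays moved. The work goes in short steps, Python scripts to look and compute and a shell command to move; the robot and the scene stay as the last step left them, time stands still between calls to the robot, and variables do not carry over. Pictures are saved under pics/ and viewed, and the job is handed in when it is done.

```bash
mkdir -p pics; ls; python3 - <<'E'
from workcell import ctrl
import cv2,numpy as np
s=ctrl.read_state()
for k,v in s.items(): print(k,np.round(v,4).tolist())
for n in("scene","top"):
    p=ctrl.snapshot(n); cv2.imwrite(f"pics/{n}0.png",p["image"][:,:,::-1]); print(n,p.keys(),p["camera_matrix"],p["position"],p["rotation"])
    for t in("rosette_mid","baluster_mid","pier_mid","bay","tray","mount","sq_tile_mid","tab_l","tab_r"):
        r=ctrl.pinpoint(p,t); print(t,[(np.round(np.array(a["xy"])*[640,400],1).tolist(),round(a["score"],2)) for a in r[:3]])
E
```

```text
pics
time_s 0.0
joints [1.1094, 0.1245, 1.6517, -0.0, 1.3675, -0.0826]
qvel [0.0002, -0.0002, -0.0018, 0.0003, 0.0016, 0.001]
tau [-0.0007, -41.7614, -35.9925, 0.0773, 0.0493, -0.0002]
eef_pos [0.2401, 0.6033, 0.2134]
tool_rot [[-0.0009, -0.9291, 0.3698], [-0.0019, 0.3698, 0.9291], [-1.0, 0.0001, -0.0021]]
force [0.602, -0.2559, -0.5107]
torque [-0.0081, -0.0004, -0.0056]
width 0.0951
scene dict_keys(['image', 'camera_matrix', 'position', 'rotation', 'shot']) [[388.91740788   0.         319.22137659]
 [  0.         388.91740788 198.16677369]
 [  0.           0.           1.        ]] [1.00461452 0.22003955 0.84571745] [[-0.46464039  0.73109121 -0.4996148 ]
 [ 0.8854134   0.39144808 -0.25062224]
 [ 0.01234554 -0.55881485 -0.82920055]]
rosette_mid [([218.8, 178.3], 0.74)]
baluster_mid [([240.6, 158.2], 0.57)]
pier_mid [([217.8, 149.5], 0.88)]
bay [([228.5, 176.5], 0.61)]
tray [([426.2, 265.2], 0.72), ([216.4, 183.3], 0.41)]
mount [([316.1, 226.7], 0.93)]
sq_tile_mid [([329.7, 190.8], 0.91)]Traceback (most recent call last):
  File "<stdin>", line 8, in <module>
ValueError: it knows: baluster_mid, bay, mount, pier_mid, rosette_mid, sq_tile_mid, tray
```

```bash
cat > h.py <<'E'
from workcell import ctrl
import cv2,numpy as np
N=("rosette_mid","baluster_mid","pier_mid","bay","tray","mount","sq_tile_mid")
def ray(p,uv):
    K=np.array(p["camera_matrix"]);R=np.array(p["rotation"]);
    d=R@np.linalg.solve(K,[uv[0],uv[1],1.0]);return np.array(p["position"]),d/np.linalg.norm(d)
def atz(p,uv,z):
    o,d=ray(p,uv);return o+d*(z-o[2])/d[2]
def tri(rs):
    A=0;b=0
    for o,d in rs:
        M=np.eye(3)-np.outer(d,d);A=A+M;b=b+M@o
    x=np.linalg.solve(A,b);res=[np.linalg.norm((np.eye(3)-np.outer(d,d))@(x-o)) for o,d in rs]
    return x,max(res)
def proj(p,X):
    R=np.array(p["rotation"]);c=R.T@(np.array(X)-p["position"]);q=np.array(p["camera_matrix"])@c;return q[:2]/q[2]
def pts(p,names=N):
    out={}
    for t in names:
        r=ctrl.pinpoint(p,t)
        out[t]=[(np.array(a["xy"])*[640,400],a["score"]) for a in r]
    return out
E
python3 - <<'E'
from h import *
P={}
for n in("scene","top"):
    p=ctrl.snapshot(n); cv2.imwrite(f"pics/{n}1.png",p["image"][:,:,::-1]);P[n]=(p,pts(p))
p=P["top"][0];print(p["position"],p["rotation"],p["camera_matrix"])
for t in N:
    print(t,[[(u.round(1).tolist(),round(s,2)) for u,s in P[n][1][t]] for n in P])
    try: x,r=tri([ray(P[n][0],P[n][1][t][0][0]) for n in P]);print("   ",x.round(4),r.round(4))
    except IndexError: pass
E
```

```text
[0.38176162 0.00284397 0.98030468] [[ 0.00628838 -0.99032439  0.13862921]
 [-0.99997137 -0.00564402  0.00504069]
 [-0.00420949 -0.13865693 -0.99033153]] [[449.32757734   0.         320.47892247]
 [  0.         449.32757734 198.81880766]
 [  0.           0.           1.        ]]
rosette_mid [[([217.4, 181.5], 0.57)], [([459.0, 167.5], 0.92)]]
    [ 0.5862 -0.2922  0.0189] 0.0015
baluster_mid [[], [([446.9, 191.0], 0.88)]]
pier_mid [[], [([480.9, 185.4], 0.97)]]
bay [[([228.4, 177.8], 0.9)], [([200.0, 186.9], 0.49), ([327.4, 173.4], 0.4)]]
    [0.617  0.0539 0.3877] 0.1777
tray [[([425.5, 264.9], 0.9)], [([199.3, 186.2], 0.83)]]
    [0.5456 0.2746 0.0023] 0.0011
mount [[([315.1, 228.8], 0.85)], [([328.3, 173.1], 0.67)]]
    [ 0.5777 -0.0068 -0.009 ] 0.0026
sq_tile_mid [[([331.1, 192.9], 0.72)], [([329.5, 214.4], 0.86)]]
    [ 0.4815 -0.0103  0.0246] 0.0015
```

View pics/scene0.png

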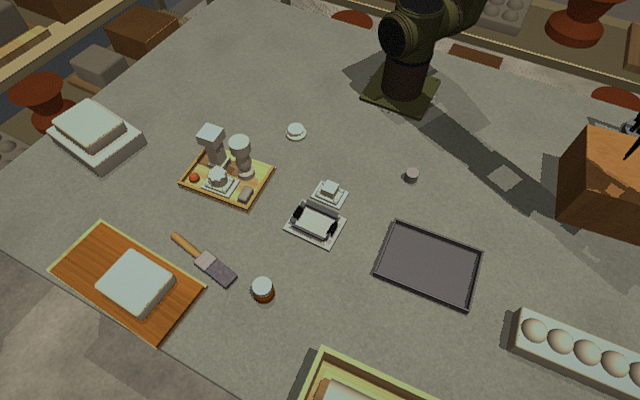

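```bash
ls pics
```

```text
scene0.png
scene1.png
top1.png
```

View pics/top1.png

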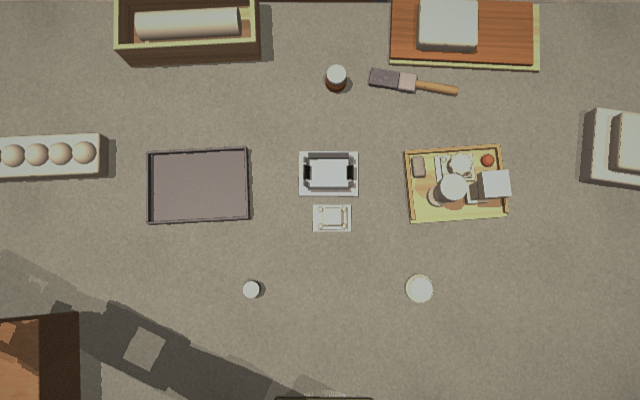

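The scene view shows the bay at about (228,178) with the pier at (212,140), the baluster at (240,150) and the tile at (219,180). The mount is at (315,228) and the tray at (426,265). In the top view the bay is at about (457,183), and the battens show it turned a few degrees. Next I'll take close-ups.

```bash
python3 - <<'E'
import cv2
a=cv2.imread("pics/top1.png");b=cv2.imread("pics/scene1.png")
cv2.imwrite("pics/topbay.png",cv2.resize(a[135:235,395:525],None,fx=6,fy=6,interpolation=cv2.INTER_CUBIC))
cv2.imwrite("pics/scbay.png",cv2.resize(b[115:215,170:285],None,fx=6,fy=6,interpolation=cv2.INTER_CUBIC))
cv2.imwrite("pics/topmt.png",cv2.resize(a[142:240,280:380],None,fx=6,fy=6,interpolation=cv2.INTER_CUBIC))
E
```

```text
(no output)
```

View pics/topbay.png

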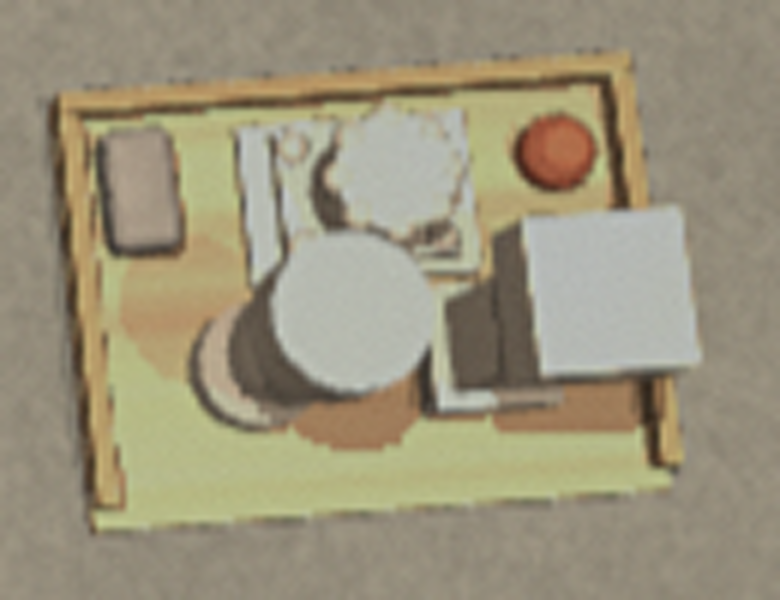

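View pics/scbay.png

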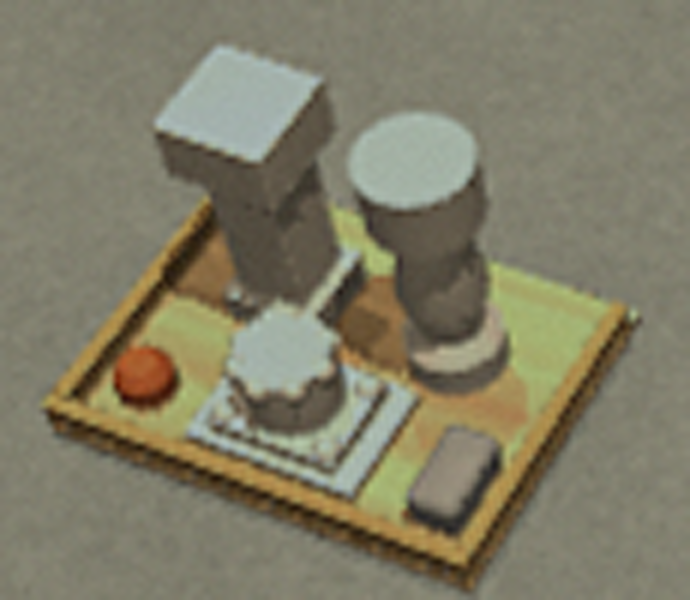

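View pics/topmt.png

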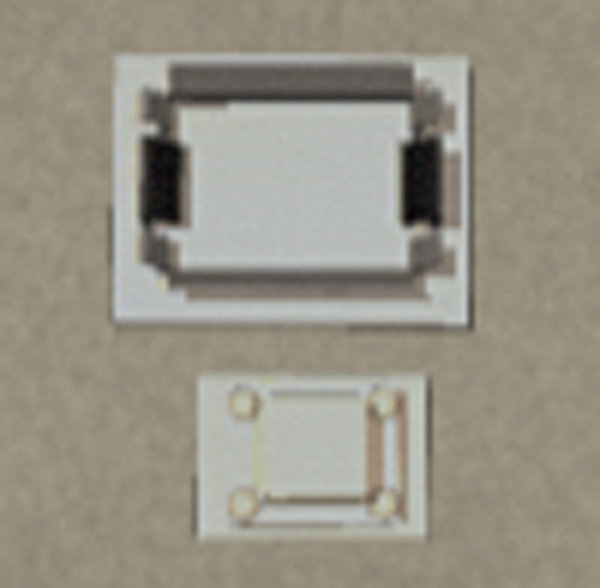

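The crops show the pier top's corners, the baluster's top disc, the drum's top, the bay edges and the mount plate. I'll triangulate from these.

```bash
cat > m1.py <<'E'
from h import *
T=ctrl.snapshot("top");S=ctrl.snapshot("scene")
t=lambda x,y,o=(395,135):((x+.5)/6-.5+o[0],(y+.5)/6-.5+o[1])
s=lambda x,y,o=(170,115):((x+.5)/6-.5+o[0],(y+.5)/6-.5+o[1])
def both(n,a,b,z):
    x,r=tri([ray(T,a),ray(S,b)]);print(n,"tri",x.round(4),r.round(4),"top@z",atz(T,a,z)[:2].round(4),"sc@z",atz(S,b,z)[:2].round(4))
both("balus",t(352,313),s(413,160),.138)
both("drum",t(398,172),s(285,352),.060)
pt=[t(523,222),t(683,207),t(700,370),t(540,377)];ps=[s(262,163),s(157,122),s(225,45),s(328,80)]
for i,(a,b) in enumerate(zip(pt,ps)): both("pier%d"%i,a,b,.138)
both("pierc",np.mean(pt,0),np.mean(ps,0),.138)
both("bay +x+y",t(60,95),s(465,563),.022)
both("bay +x-y",t(630,55),s(48,405),.022)
bt=[atz(T,t(93,530),.008),atz(T,t(672,487),.008)];print("front",bt, np.degrees(np.arctan2(*( bt[0]-bt[1])[:2])))
m=(280,142);c=[atz(T,t(x,y,m),.010) for x,y in((115,55),(470,57),(470,325),(115,322))]
print("mount",np.round(c,4),np.mean(c,0))
sq=[atz(T,t(x,y,m),.007) for x,y in((198,373),(430,375),(427,540),(196,538))];print("sq",np.round(sq,4),np.mean(sq,0))
E
python3 m1.py
```

```text
balus tri [ 0.5239 -0.244   0.1388] 0.0004 top@z [ 0.5242 -0.2447] sc@z [ 0.5233 -0.2441]
drum tri [ 0.5864 -0.2834  0.06  ] 0.002 top@z [ 0.5873 -0.2853] sc@z [ 0.586  -0.2812]
pier0 tri [ 0.5533 -0.2987  0.1374] 0.0015 top@z [ 0.5538 -0.2999] sc@z [ 0.5535 -0.2967]
pier1 tri [ 0.5575 -0.3478  0.1408] 0.002 top@z [ 0.559  -0.3509] sc@z [ 0.5555 -0.3476]
pier2 tri [ 0.5062 -0.3526  0.1366] 0.0015 top@z [ 0.5066 -0.3536] sc@z [ 0.507  -0.3498]
pier3 tri [ 0.5035 -0.3016  0.1383] 0.0014 top@z [ 0.5041 -0.3031] sc@z [ 0.5031 -0.3002]
pierc tri [ 0.5301 -0.3254  0.1378] 0.0016 top@z [ 0.5308 -0.3269] sc@z [ 0.5301 -0.3234]
bay +x+y tri [ 0.6225 -0.1737  0.0247] 0.0012 top@z [ 0.6237 -0.1754] sc@z [ 0.6209 -0.1737]
bay +x-y tri [ 0.6386 -0.381   0.0223] 0.0022 top@z [ 0.6398 -0.3833] sc@z [ 0.6381 -0.3788]
front [array([ 0.46624733, -0.18670362,  0.008     ]), array([ 0.48307433, -0.39624111,  0.008     ])] -4.591309748960622
mount [[ 0.6248  0.0566  0.01  ]
 [ 0.6247 -0.0744  0.01  ]
 [ 0.5248 -0.0739  0.01  ]
 [ 0.5252  0.0553  0.01  ]] [ 0.57487268 -0.00909914  0.01      ]
sq [[ 0.507   0.025   0.007 ]
 [ 0.5068 -0.0594  0.007 ]
 [ 0.4468 -0.0582  0.007 ]
 [ 0.447   0.0252  0.007 ]] [ 0.47689483 -0.01686976  0.007     ]
```

Heights agree with the text: cast tops about 0.138 and drum top 0.060. The bay is turned about +4.5° and the mount about 0°. Next I'll write a planner helper and fly over the baluster with the jaws along the bay's x.

```bash
cat > go.py <<'E'
import sys
from h import *
# go.py x y z heading(jaw axis, deg): prints shift in tool axes and turn
x,y,z,h=map(float,sys.argv[1:5])
s=ctrl.read_state();R=np.array(s["tool_rot"]);d=R.T@(np.array([x,y,z])-s["eef_pos"])
cur=np.degrees(np.arctan2(R[1,2],R[0,2]));t=(cur-h+90)%180-90
print("shift mm",(d*1000).round(1),"turn",round(t,1),"(or",round(t-180*np.sign(t),1),") heading",cur.round(2),"t",s["time_s"],"w",round(s["width"],4),"F",np.round(s["force"],1),"pos",np.round(s["eef_pos"],4),"j6",round(s["joints"][5],2))
E
python3 go.py .5235 -.244 .26 4.4
```

```text
shift mm [ -45.3 -576.6 -683.1] turn 63.9 (or -116.1 ) heading 68.3 t 1.3 w 0.0952 F [-0.5  0.1  1. ] pos [0.2404 0.6039 0.2147] j6 -0.08
```

```bash
python3 -m inch '[[-0.045,0,0,0,1],[-0.045,-0.03,-0.035,5,1],[-0.045,-0.06,-0.07,10,1],[-0.045,-0.09,-0.106,15,1],[-0.045,-0.12,-0.142,20,1],[-0.045,-0.15,-0.178,25,1],[-0.045,-0.18,-0.213,30,1],[-0.045,-0.21,-0.249,35,1]]'; python3 go.py .5235 -.244 .26 4.4
```

```text
time_s: 2.1
eef_pos: [0.3436, 0.2932, 0.2599]
tool_rot: [[0.001, -0.547, 0.837], [0.0, 0.837, 0.547], [-1.0, -0.0, 0.001]]
force: [1.1, 0.7, -0.3]
width: 0.0952
shift mm [-2.000e-01 -5.482e+02 -1.430e+02] turn 28.7 (or -151.3 ) heading 33.13 t 2.1 w 0.0952 F [ 1.1  0.7 -0.3] pos [0.3436 0.2932 0.2599] j6 0.01
```

```bash
python3 -m inch '[[0,-0.045,-0.012,4,1],[0,-0.09,-0.024,8,1],[0,-0.135,-0.036,12,1],[0,-0.18,-0.048,16,1],[0,-0.225,-0.06,20,1],[0,-0.27,-0.072,24,1],[0,-0.315,-0.084,28.7,1],[0,-0.36,-0.096,28.7,1]]'; python3 go.py .5235 -.244 .2 4.4
```

```text
time_s: 2.9
eef_pos: [0.4611, -0.0607, 0.2601]
tool_rot: [[0.001, -0.078, 0.997], [-0.0, 0.997, 0.078], [-1.0, -0.0, 0.001]]
force: [1.1, 0.4, -0.2]
width: 0.0951
shift mm [  60.2 -187.6   47.8] turn 0.1 (or -179.9 ) heading 4.49 t 2.9 w 0.0951 F [ 1.1  0.4 -0.2] pos [ 0.4611 -0.0607  0.2601] j6 -0.33
```

```bash
python3 -m inch '[[0,-0.04,0.01,0,1],[0,-0.08,0.02,0,1],[0,-0.12,0.03,0,1],[0,-0.16,0.04,0,1],[0,-0.188,0.048,0,1],[0.03,-0.188,0.048,0,1],[0.05,-0.188,0.048,0,1],[0.05,-0.188,0.048,0,1]]'; python3 - <<'E'
from h import *
for n in("scene","top"):
    p=ctrl.snapshot(n); cv2.imwrite(f"pics/{n}2.png",p["image"][:,:,::-1])
    im=p["image"][:,:,::-1]; c=im[90:215,150:300] if n=="scene" else im[110:240,380:540]
    cv2.imwrite(f"pics/{n}2c.png",cv2.resize(c,None,fx=4.5,fy=4.5,interpolation=cv2.INTER_CUBIC))
E
python3 go.py .5235 -.244 .105 4.4
```

```text
time_s: 3.7
eef_pos: [0.5218, -0.2416, 0.2057]
tool_rot: [[-0.006, -0.079, 0.997], [0.004, 0.997, 0.08], [-1.0, 0.004, -0.006]]
force: [0.1, -0.0, -1.3]
width: 0.0952
shift mm [104.8  -1.8  -0.3] turn 0.2 (or -179.8 ) heading 4.6 t 3.8 w 0.0952 F [0.2 0.8 0.6] pos [ 0.5237 -0.2422  0.2098] j6 -0.61
```

View pics/scene2c.png

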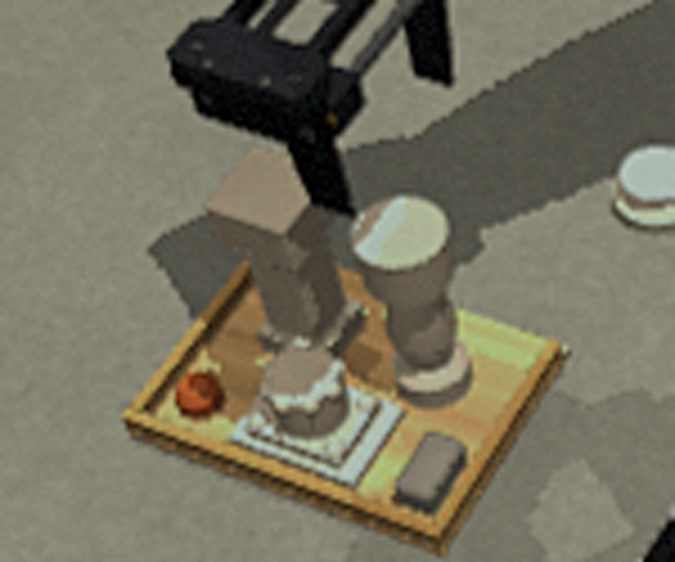

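View pics/top2.png

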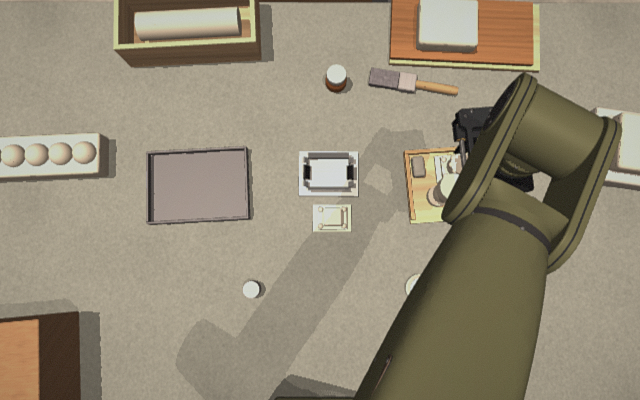

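The scene crop shows the fingertips at about (224,137) and (246,108), straddling the baluster at about (239,142). I'll check their projection against the measured TCP.

```bash
python3 - <<'E'
from h import *
p=ctrl.snapshot("scene");s=ctrl.read_state();R=np.array(s["tool_rot"])
im=p["image"][:,:,::-1].copy();k=6
big=cv2.resize(im[80:160,190:290],None,fx=k,fy=k,interpolation=cv2.INTER_CUBIC)
for sg in(1,-1):
  for yy in(-.01,.01):
    for zz in(.0475,.0595):
      X=np.array(s["eef_pos"])+R@[0,yy,sg*zz];u=proj(p,X);print(sg,yy,zz,u.round(1))
      cv2.circle(big,tuple(int(v) for v in ((u-[190,80]+.5)*k-.5)),3,(0,0,255),-1)
cv2.imwrite("pics/tips.png",big)
E
```

```text
1 -0.01 0.0475 [218.8 132.7]
1 -0.01 0.0595 [215.9 136.3]
1 0.01 0.0475 [226.7 135.4]
1 0.01 0.0595 [223.9 139.1]
-1 -0.01 0.0475 [240.2 105.4]
-1 -0.01 0.0595 [242.7 102.1]
-1 0.01 0.0475 [247.7 107.8]
-1 0.01 0.0595 [250.2 104.5]
```

View pics/tips.png

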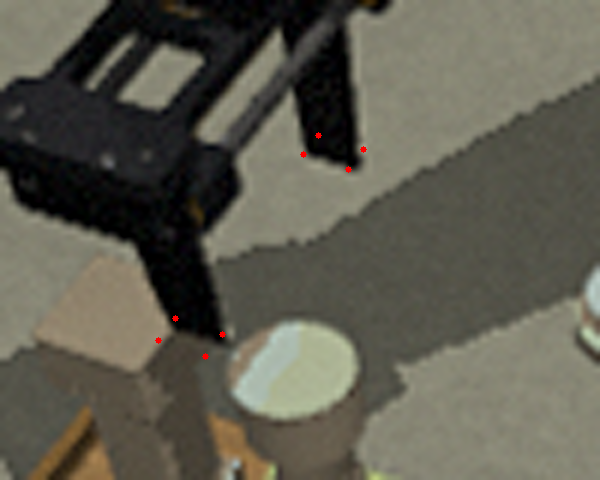

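Projection and picture agree within about 1 px. Descending.

```bash
python3 -m inch '[[0.02,-0.003,0,0,1],[0.045,-0.003,0,0,1],[0.07,-0.003,0,0,1],[0.09,-0.003,0,0,1],[0.1,-0.003,0,0,1],[0.105,-0.003,0,0,1],[0.105,-0.003,0,0,1],[0.105,-0.003,0,0,1]]' 20; python3 go.py .5235 -.245 .105 4.4
python3 - <<'E'
from h import *
p=ctrl.snapshot("scene");im=p["image"][:,:,::-1]
cv2.imwrite("pics/s3.png",cv2.resize(im[80:210,170:300],None,fx=4.5,fy=4.5,interpolation=cv2.INTER_CUBIC))
E
```

```text
time_s: 4.65
eef_pos: [0.5249, -0.2457, 0.1063]
tool_rot: [[0.002, -0.08, 0.997], [-0.001, 0.997, 0.08], [-1.0, -0.001, 0.002]]
force: [0.3, 0.1, 0.0]
width: 0.0948
shift mm [ 1.3  0.8 -1.3] turn 0.2 (or -179.8 ) heading 4.6 t 4.65 w 0.0948 F [0.3 0.1 0. ] pos [ 0.5249 -0.2457  0.1063] j6 -0.61
```

View pics/s3.png

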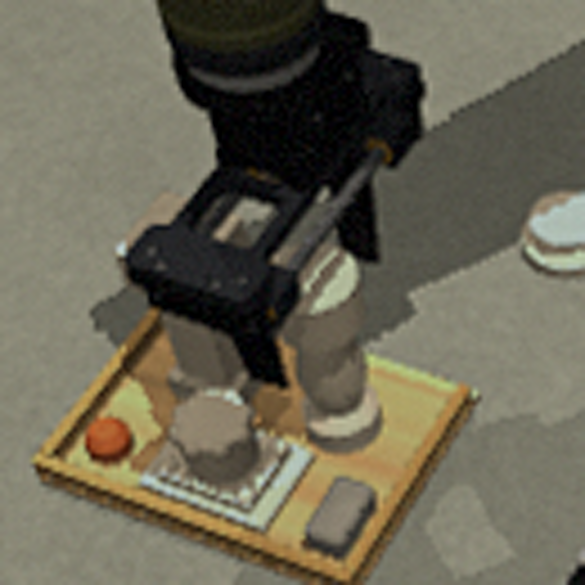

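The fingers stand either side of the baluster's head (crop about (330,300)). Closing.

```bash
python3 -m inch '[[0.001,0,0,0,0],[0.001,0,0,0,-0.2],[0.001,0,0,0,-0.3],[0.001,0,0,0,-0.4],[0.001,0,0,0,-0.5],[0.001,0,0,0,-0.5],[0.001,0,0,0,-0.5],[0.001,0,0,0,-0.5]]' 25; python3 go.py .5235 -.245 .105 4.4
```

```text
time_s: 5.5
eef_pos: [0.5238, -0.2452, 0.1036]
tool_rot: [[-0.0, -0.08, 0.997], [0.0, 0.997, 0.08], [-1.0, 0.0, -0.0]]
force: [-1.0, 0.0, 0.8]
width: 0.0515
shift mm [-1.4  0.3 -0.3] turn 0.2 (or -179.8 ) heading 4.6 t 5.5 w 0.0515 F [-1.   0.   0.8] pos [ 0.5238 -0.2452  0.1036] j6 -0.61
```

Gripped at 51.5 mm. I'll lift, then measure the tray from the pictures.

```bash
python3 -m inch '[[-0.01,0,0,0,-0.5],[-0.03,0,0,0,-0.5],[-0.06,0,0,0,-0.5],[-0.08,0,0,0,-0.5],[-0.08,0.03,0,0,-0.5],[-0.08,0.07,0,0,-0.5],[-0.08,0.11,0,0,-0.5],[-0.08,0.15,0,0,-0.5]]'; python3 - <<'E'
from h import *
P={}
for n in("scene","top"):
    p=ctrl.snapshot(n); P[n]=p; cv2.imwrite(f"pics/{n}4.png",p["image"][:,:,::-1])
    m=ctrl.silhouettes(p,"tray")
    if m:
        M=m[0]["mask"].astype(np.uint8);c=max(cv2.findContours(M,0,1)[0],key=cv2.contourArea);print(n,m[0]["score"],cv2.minAreaRect(c))
        pc=cv2.approxPolyDP(c,6,True)[:,0];print(pc.tolist());print(np.array([atz(p,u,.024) for u in pc]).round(3).tolist())
E
python3 go.py .545 .32 .2 0
```

```text
time_s: 6.3
eef_pos: [0.5114, -0.0943, 0.1837]
tool_rot: [[-0.0, -0.079, 0.997], [0.0, 0.997, 0.079], [-1.0, 0.0, -0.0]]
force: [0.8, 0.7, -2.6]
width: 0.0519
scene 0.87 ((430.2733459472656, 265.2751770019531), (104.73674011230469, 67.63097381591797), 20.65890884399414)
[[394, 218], [373, 275], [468, 313], [482, 250]]
[[0.475, 0.162, 0.024], [0.637, 0.175, 0.024], [0.621, 0.389, 0.024], [0.459, 0.377, 0.024]]
top 0.85 ((196.92794799804688, 184.90480041503906), (76.72040557861328, 105.6536865234375), 88.40885925292969)
[[247, 147], [147, 151], [146, 222], [248, 219]]
[[0.629, 0.169, 0.024], [0.619, 0.387, 0.024], [0.463, 0.38, 0.024], [0.471, 0.162, 0.024]]
shift mm [-16.4 410.9  67.2] turn 4.7 (or -175.3 ) heading 4.71 t 6.5 w 0.0518 F [-0.2 -0.5 -2.8] pos [ 0.5118 -0.095   0.1838] j6 -0.37
```

View pics/scene4.png

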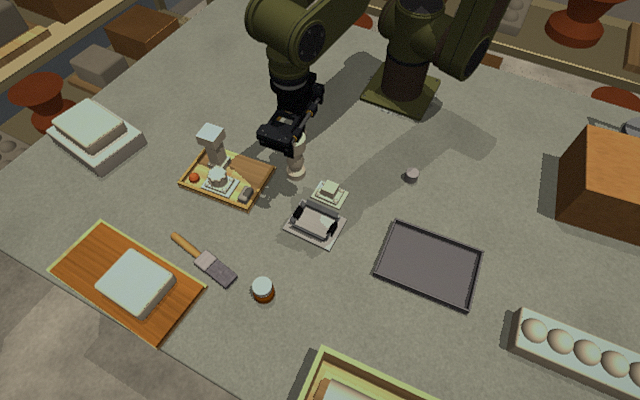

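The baluster hangs upright at (297,165); pier and tile are undisturbed. Tray centre is about (0.547, 0.275), yaw about 3°. Carrying the baluster to the tray's +y half.

```bash
python3 -m inch '[[0,0.04,0.006,0,-0.5],[0,0.085,0.013,0,-0.5],[0,0.13,0.02,0,-0.5],[0,0.175,0.027,0,-0.5],[0,0.22,0.035,0,-0.5],[0,0.265,0.043,0,-0.5],[0,0.31,0.051,0,-0.5],[0,0.35,0.058,0,-0.5]]'; python3 go.py .544 .326 .1036 4
```

```text
time_s: 7.3
eef_pos: [0.5425, 0.2588, 0.1836]
tool_rot: [[0.0, -0.079, 0.997], [-0.0, 0.997, 0.079], [-1.0, -0.0, 0.0]]
force: [1.2, -0.5, -1.7]
width: 0.0519
shift mm [80.  66.9  6.8] turn 0.5 (or -179.5 ) heading 4.54 t 7.3 w 0.0519 F [ 1.2 -0.5 -1.7] pos [0.5425 0.2588 0.1836] j6 0.28
```

```bash
python3 -m inch '[[0,0.03,0.003,0,-0.5],[0,0.055,0.006,0,-0.5],[0.02,0.067,0.007,0,-0.5],[0.045,0.067,0.007,0,-0.5],[0.065,0.067,0.007,0,-0.5],[0.075,0.067,0.007,0,-0.5],[0.078,0.067,0.007,0,-0.5],[0.078,0.067,0.007,0,-0.5]]'; python3 go.py .544 .326 .1006 4.5
python3 - <<'E'
from h import *
p=ctrl.snapshot("scene");im=p["image"][:,:,::-1]
cv2.imwrite("pics/s5.png",cv2.resize(im[160:340,350:520],None,fx=3.3,fy=3.3,interpolation=cv2.INTER_CUBIC))
E
```

```text
time_s: 8.1
eef_pos: [0.5439, 0.3246, 0.1058]
tool_rot: [[0.0, -0.079, 0.997], [-0.0, 0.997, 0.079], [-1.0, -0.0, 0.0]]
force: [-0.1, 0.1, -2.8]
width: 0.0516
shift mm [5.2 1.4 0.2] turn 0.0 (or -180.0 ) heading 4.54 t 8.1 w 0.0516 F [-0.1  0.1 -2.8] pos [0.5439 0.3246 0.1058] j6 0.37
```

View pics/s5.png

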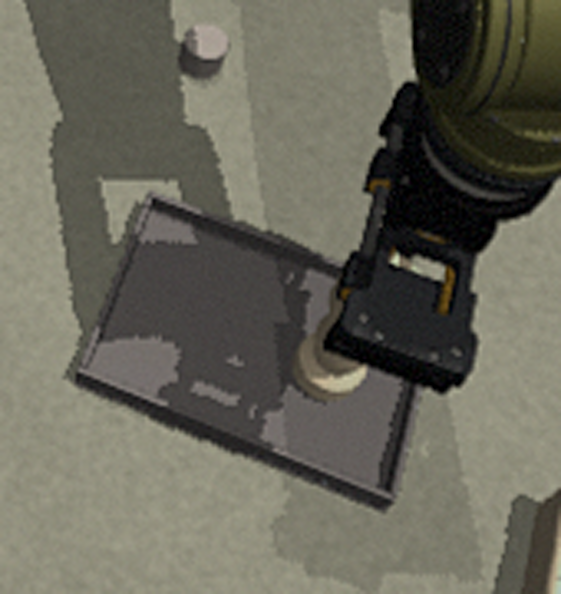

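The baluster's foot, at crop (333,370), is just above the tray floor with clear walls. Lowering the last few millimetres.

```bash
python3 -m inch '[[0.002,0,0,0,-0.5],[0.003,0,0,0,-0.5],[0.004,0,0,0,-0.5],[0.005,0,0,0,-0.5],[0.0055,0,0,0,-0.5],[0.006,0,0,0,-0.5],[0.006,0,0,0,-0.5],[0.006,0,0,0,-0.5]]'; python3 go.py .544 .326 .1006 4.5
```

```text
time_s: 8.95
eef_pos: [0.5435, 0.3253, 0.1006]
tool_rot: [[0.0, -0.08, 0.997], [0.0, 0.997, 0.08], [-1.0, 0.0, 0.0]]
force: [-3.0, -0.2, 4.8]
width: 0.0516
shift mm [0.  0.6 0.6] turn 0.1 (or -179.9 ) heading 4.6 t 8.95 w 0.0516 F [-3.  -0.2  4.8] pos [0.5435 0.3253 0.1006] j6 0.37
```

Contact (Fz went from -2.8 to +4.8). Open and rise.

```bash
python3 -m inch '[[-0.0005,0,0,0,0.3],[-0.0005,0,0,0,0.6],[-0.0005,0,0,0,0.9],[-0.0005,0,0,0,0.9],[-0.0005,0,0,0,0.9],[-0.015,0,0,0,0.9],[-0.05,0,0,0,0.9],[-0.085,0,0,0,0.9]]'; python3 - <<'E'
from h import *
for n in ("scene","top"):
    p=ctrl.snapshot(n);im=p["image"][:,:,::-1]
    cv2.imwrite(f"pics/{n}6.png",im)
E
python3 go.py .5302 -.3262 .21 4.3
```

```text
time_s: 9.75
eef_pos: [0.5429, 0.3249, 0.1857]
tool_rot: [[-0.001, -0.08, 0.997], [-0.001, 0.997, 0.08], [-1.0, -0.0, -0.001]]
force: [0.0, -0.5, 0.2]
width: 0.0899
shift mm [ -20.8 -649.6  -68.7] turn 0.3 (or -179.7 ) heading 4.6 t 9.85 w 0.0904 F [0.7 1.1 1.1] pos [0.5468 0.3269 0.1931] j6 0.37
```

View pics/scene6.png

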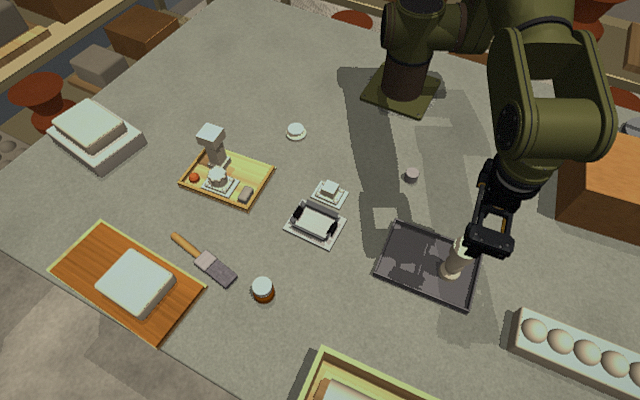

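View pics/top6.png

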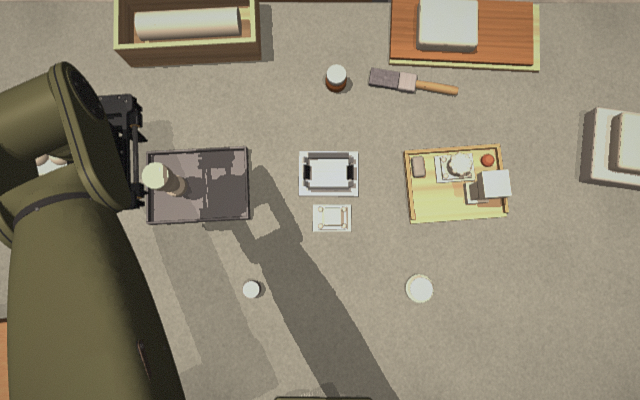

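The baluster stands upright in the tray (scene (458,258), top (155,177)). The bay is now unobstructed, so I'll re-measure the pier and tile. The baluster's known position gives the camera bias.

```bash
python3 - <<'E'
import cv2
a=cv2.imread("pics/top6.png");b=cv2.imread("pics/scene6.png")
x=cv2.resize(a[140:225,400:515],None,fx=6,fy=6,interpolation=cv2.INTER_CUBIC)
y=cv2.resize(b[115:215,170:285],None,fx=6,fy=6,interpolation=cv2.INTER_CUBIC)
cv2.imwrite("pics/t6b.png",x);cv2.imwrite("pics/s6b.png",y)
cv2.imwrite("pics/t6t.png",cv2.resize(a[150:225,135:215],None,fx=6,fy=6,interpolation=cv2.INTER_CUBIC))
E
```

```text
(no output)
```

View pics/t6b.png

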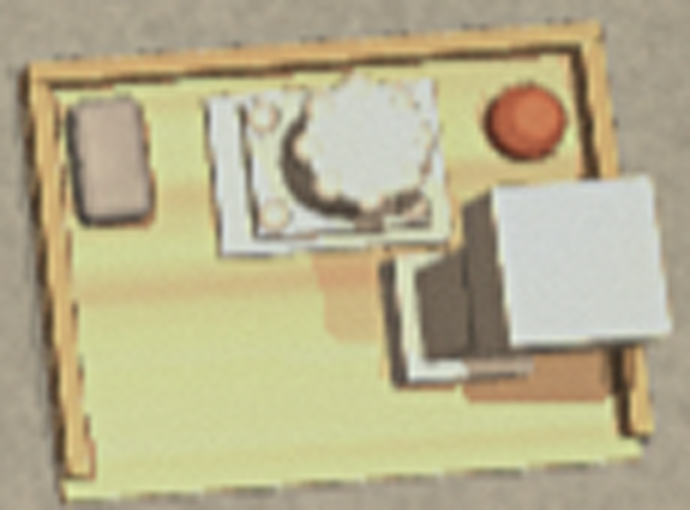

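View pics/s6b.png

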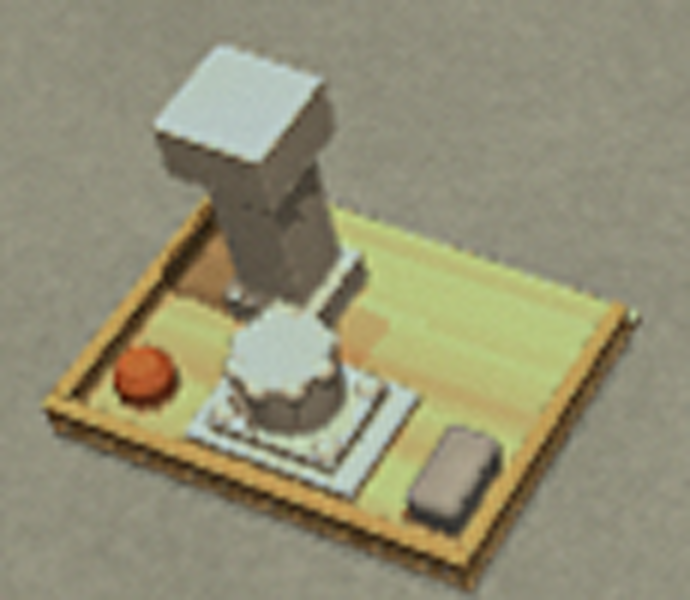

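View pics/t6t.png

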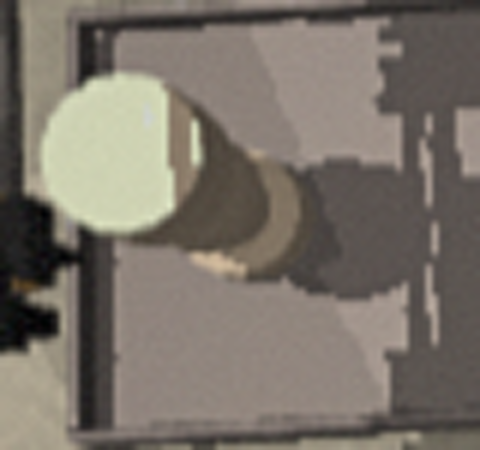

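```bash
python3 - <<'E'
from h import *
T=ctrl.snapshot("top")
t=lambda x,y,o=(400,140):((x+.5)/6-.5+o[0],(y+.5)/6-.5+o[1])
print("bal in tray",atz(T,t(121,153,(135,150)),.135), "actual ~ .5435 .3253")
c=np.array([atz(T,t(*u),.138) for u in((497,187),(652,176),(668,330),(513,347))]);print("pier",c.mean(0),c.round(4).tolist())
yv=(c[0]+c[3]-c[1]-c[2]);xv=c[0]+c[1]-c[2]-c[3];print(np.degrees([np.arctan2(-yv[0],yv[1]),np.arctan2(xv[1],xv[0])]))
print("drum",atz(T,t(366,142),.06))
c=np.array([atz(T,t(*u),.015) for u in((207,97),(432,80),(447,240),(222,255))]);print("tile",c.mean(0),c.round(4).tolist())
yv=(c[0]+c[3]-c[1]-c[2]);xv=c[0]+c[1]-c[2]-c[3];print(np.degrees([np.arctan2(-yv[0],yv[1]),np.arctan2(xv[1],xv[0])]))
E
python3 go.py .530 -.3262 .21 4.3
```

```text
bal in tray [0.5442185  0.32510467 0.135     ] actual ~ .5435 .3253
pier [ 0.53217492 -0.32727959  0.138     ] [[0.5555, -0.3013, 0.138], [0.5593, -0.3506, 0.138], [0.5098, -0.3531, 0.138], [0.5041, -0.3041, 0.138]]
[5.52892071 2.99710563]
drum [ 0.58726657 -0.28461415  0.06      ]
tile [ 0.58768081 -0.28411381  0.015     ] [[0.6138, -0.2412, 0.015], [0.6206, -0.3237, 0.015], [0.5611, -0.3267, 0.015], [0.5551, -0.2449, 0.015]]
[4.45195777 3.29032882]
shift mm [ -22.5 -649.   -67.6] turn 0.3 (or -179.7 ) heading 4.6 t 9.9 w 0.0903 F [-0.8  0.   0.1] pos [0.5455 0.3263 0.19  ] j6 0.37
```

The top camera agrees with the arm within 1 mm (baluster in tray). Pier is at (0.531,-0.327), tile at (0.587,-0.2845), yaw about 4.2°. Fetching the pier.

```bash
python3 -m inch '[[-0.01,-0.04,-0.004,0,0.9],[-0.02,-0.085,-0.009,0,0.9],[-0.02,-0.13,-0.013,0,0.9],[-0.02,-0.175,-0.018,0,0.9],[-0.02,-0.22,-0.023,0,0.9],[-0.02,-0.265,-0.028,0,0.9],[-0.02,-0.31,-0.032,0,0.9],[-0.02,-0.355,-0.037,0,0.9]]'; python3 -m inch '[[0,-0.045,-0.005,0,0.9],[0,-0.09,-0.009,0,0.9],[0,-0.135,-0.014,0,0.9],[0,-0.18,-0.019,0,0.9],[0,-0.22,-0.023,0,0.9],[0,-0.26,-0.027,0,0.9],[0,-0.29,-0.03,0,0.9],[0,-0.29,-0.03,0,0.9]]'>/dev/null; python3 go.py .531 -.327 .105 4.3
```

```text
time_s: 10.7
eef_pos: [0.534, -0.0333, 0.2039]
tool_rot: [[-0.001, -0.08, 0.997], [0.0, 0.997, 0.08], [-1.0, 0.0, -0.001]]
force: [0.0, 0.4, 0.1]
width: 0.0903
shift mm [98.5 -1.1  4. ] turn 0.1 (or -179.9 ) heading 4.37 t 11.5 w 0.09 F [0.2 0.4 0.1] pos [ 0.5271 -0.3262  0.2035] j6 -0.72
```

```bash
python3 -m inch '[[0.02,-0.001,0.003,0,0.9],[0.045,-0.001,0.003,0,0.9],[0.07,-0.001,0.003,0,0.9],[0.09,-0.001,0.003,0,0.9],[0.099,-0.001,0.003,0,0.9],[0.1,-0.001,0.003,0,0.9],[0.1,-0.001,0.003,0,0.9],[0.1,-0.001,0.003,0,0.9]]'; python3 go.py .531 -.327 .1036 4.3
python3 - <<'E'
from h import *
p=ctrl.snapshot("scene");im=p["image"][:,:,::-1]
cv2.imwrite("pics/s7.png",cv2.resize(im[80:210,150:290],None,fx=4.5,fy=4.5,interpolation=cv2.INTER_CUBIC))
E
```

```text
time_s: 12.3
eef_pos: [0.5321, -0.3243, 0.1063]
tool_rot: [[0.002, -0.08, 0.997], [-0.001, 0.997, 0.08], [-1.0, -0.002, 0.002]]
force: [-0.1, 0.4, 0.1]
width: 0.0902
shift mm [ 2.7 -2.6 -1.3] turn 0.3 (or -179.7 ) heading 4.61 t 12.3 w 0.0902 F [-0.1  0.4  0.1] pos [ 0.5321 -0.3243  0.1063] j6 -0.71
```

View pics/s7.png

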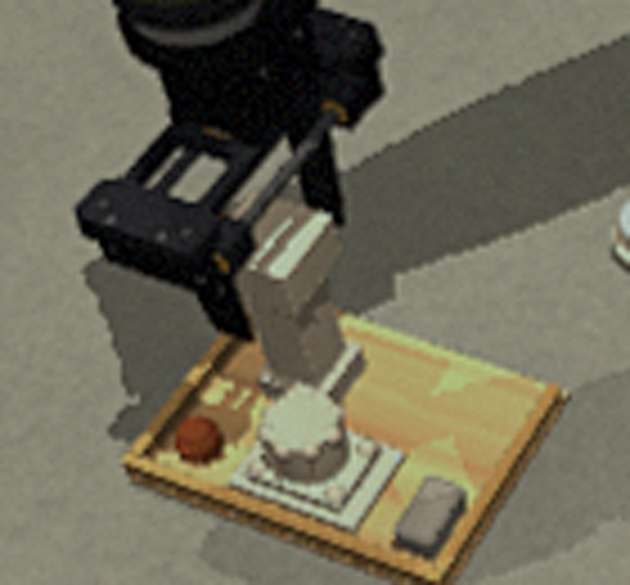

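Fingers straddle the pier's head (crop (290,245)). A small y correction, then grip.

```bash
python3 -m inch '[[0.0015,-0.002,-0.001,0,0.9],[0.0015,-0.002,-0.001,0,0],[0.0015,-0.002,-0.001,0,-0.3],[0.0015,-0.002,-0.001,0,-0.5],[0.0015,-0.002,-0.001,0,-0.5],[0.0015,-0.002,-0.001,0,-0.5],[0.0015,-0.002,-0.001,0,-0.5],[0.0015,-0.002,-0.001,0,-0.5]]' 25; python3 go.py .531 -.327 .1036 4.3
```

```text
time_s: 13.15
eef_pos: [0.5304, -0.326, 0.1031]
tool_rot: [[-0.0, -0.08, 0.997], [0.0, 0.997, 0.08], [-1.0, 0.0, -0.0]]
force: [0.1, -0.5, 0.2]
width: 0.0522
shift mm [-0.5 -1.1  0.5] turn 0.3 (or -179.7 ) heading 4.6 t 13.15 w 0.0522 F [ 0.1 -0.5  0.2] pos [ 0.5304 -0.326   0.1031] j6 -0.72
```

```bash
python3 -m inch '[[-0.01,0,0,0,-0.5],[-0.03,0,0,0,-0.5],[-0.06,0,0,0,-0.5],[-0.08,0,0,0,-0.5],[-0.08,0.03,0,0,-0.5],[-0.08,0.07,0,0,-0.5],[-0.08,0.11,0,0,-0.5],[-0.08,0.15,0,0,-0.5]]'>/dev/null; python3 -m inch '[[0,0.04,0.007,0,-0.5],[0,0.085,0.015,0,-0.5],[0,0.13,0.022,0,-0.5],[0,0.175,0.029,0,-0.5],[0,0.22,0.036,0,-0.5],[0,0.265,0.042,0,-0.5],[0,0.31,0.049,0,-0.5],[0,0.35,0.055,0,-0.5]]'; python3 go.py .550 .222 .1006 4.5; python3 - <<'E'
from h import *
p=ctrl.snapshot("scene");cv2.imwrite("pics/s8.png",p["image"][:,:,::-1])
E
```

```text
time_s: 14.75
eef_pos: [0.5447, 0.179, 0.1833]
tool_rot: [[-0.0, -0.081, 0.997], [0.0, 0.997, 0.081], [-1.0, 0.0, -0.0]]
force: [1.6, -0.6, -2.8]
width: 0.052
shift mm [82.7 42.4  8.8] turn 0.1 (or -179.9 ) heading 4.64 t 14.75 w 0.052 F [ 1.6 -0.6 -2.8] pos [0.5447 0.179  0.1833] j6 0.14
```

View pics/s8.png

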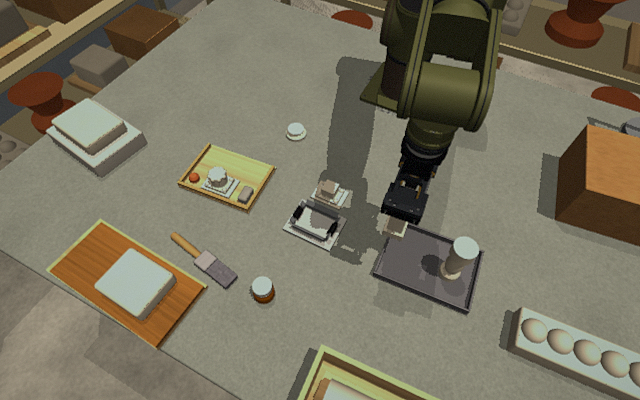

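Pier held upright over the tray's near edge, baluster standing at (460,258). Setting the pier down.

```bash
python3 -m inch '[[0,0.025,0.005,0,-0.5],[0,0.042,0.009,0,-0.5],[0,0.042,0.009,0,-0.5],[0.03,0.042,0.009,0,-0.5],[0.055,0.042,0.009,0,-0.5],[0.072,0.042,0.009,0,-0.5],[0.077,0.042,0.009,0,-0.5],[0.077,0.042,0.009,0,-0.5]]'; python3 -m inch '[[0.002,0,0,0,-0.5],[0.004,0,0,0,-0.5],[0.005,0,0,0,-0.5],[0.006,0,0,0,-0.5],[0.0065,0,0,0,-0.5],[0.007,0,0,0,-0.5],[0.007,0,0,0,-0.5],[0.007,0,0,0,-0.5]]'; python3 go.py .550 .222 .1001 4.5
```

```text
time_s: 15.6
eef_pos: [0.5505, 0.2187, 0.1055]
tool_rot: [[-0.001, -0.079, 0.997], [-0.001, 0.997, 0.079], [-1.0, -0.0, -0.002]]
force: [0.8, 1.0, -2.8]
width: 0.0518
time_s: 16.4
eef_pos: [0.5511, 0.2196, 0.1001]
tool_rot: [[0.0, -0.08, 0.997], [0.0, 0.997, 0.08], [-1.0, 0.0, 0.0]]
force: [-2.7, -0.2, 4.3]
width: 0.0516
shift mm [-0.   2.5 -0.9] turn 0.1 (or -179.9 ) heading 4.6 t 16.4 w 0.0516 F [-2.7 -0.2  4.3] pos [0.5511 0.2196 0.1001] j6 0.21
```

Contact. Release and rise. Then on to the tile with the jaws along its y.

```bash
python3 -m inch '[[-0.0005,0,0,0,0.3],[-0.0005,0,0,0,0.6],[-0.0005,0,0,0,0.9],[-0.0005,0,0,0,0.9],[-0.0005,0,0,0,0.9],[-0.015,0,0,0,0.9],[-0.05,0,0,0,0.9],[-0.09,0,0,0,0.9]]'; python3 -m inch '[[0,0,0,0,0.3],[0,-0.045,0,0,0.3],[0,-0.09,0,8,0.3],[0,-0.135,0.003,16,0.3],[0,-0.18,0.006,24,0.3],[0,-0.225,0.01,32,0.3],[0,-0.27,0.014,40,0.3],[0,-0.315,0.018,48,0.3]]'; python3 go.py .587 -.2845 .1 -85.8; python3 - <<'E'
from h import *
for n in ("scene","top"):
    p=ctrl.snapshot(n);cv2.imwrite(f"pics/{n}9.png",p["image"][:,:,::-1])
E
```

```text
time_s: 17.2
eef_pos: [0.5499, 0.2191, 0.1895]
tool_rot: [[-0.003, -0.08, 0.997], [-0.001, 0.997, 0.08], [-1.0, -0.001, -0.003]]
force: [0.8, 0.3, -0.5]
width: 0.0903
time_s: 18.0
eef_pos: [0.5942, -0.095, 0.19]
tool_rot: [[0.001, 0.691, 0.723], [-0.0, 0.723, -0.691], [-1.0, 0.001, 0.001]]
force: [-0.3, 0.6, -0.2]
width: 0.0617
shift mm [  90.  -141.9  125.8] turn 42.1 (or -137.9 ) heading -43.74 t 18.0 w 0.0617 F [-0.3  0.6 -0.2] pos [ 0.5942 -0.095   0.19  ] j6 0.52
```

View pics/scene9.png

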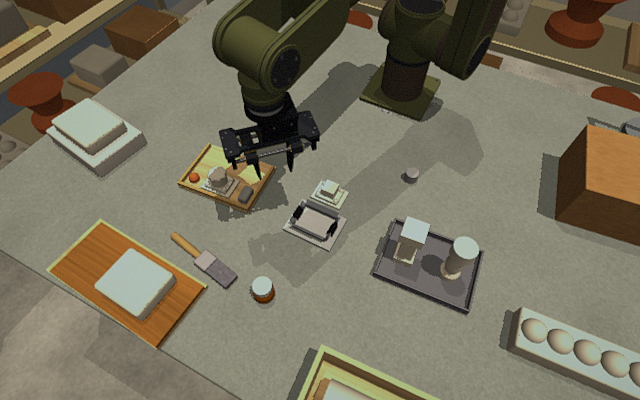

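View pics/top9.png

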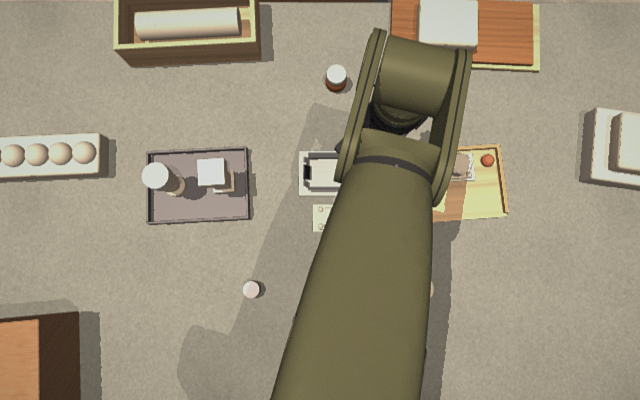

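Both casts stand upright in the tray (scene (413,240) and (460,258)), and the bay now holds only the tile and fragments. Moving over the tile.

```bash
python3 -m inch '[[0,-0.03,0.025,8,0.4],[0,-0.06,0.05,16,0.4],[0,-0.09,0.08,24,0.4],[0,-0.12,0.105,32,0.4],[0,-0.142,0.126,40,0.4],[0.04,-0.142,0.126,42,0.4],[0.08,-0.142,0.126,42,0.4],[0.08,-0.142,0.126,42,0.4]]';python3 go.py .587 -.2845 .033 -85.8; python3 - <<'E'
from h import *
p=ctrl.snapshot("scene");im=p["image"][:,:,::-1]
cv2.imwrite("pics/s10.png",cv2.resize(im[100:220,160:300],None,fx=4.5,fy=4.5,interpolation=cv2.INTER_CUBIC))
E
```

```text
time_s: 18.9
eef_pos: [0.5839, -0.2802, 0.1023]
tool_rot: [[-0.011, 0.997, 0.081], [0.007, 0.081, -0.997], [-1.0, -0.01, -0.007]]
force: [-0.8, -0.0, -1.4]
width: 0.0664
shift mm [69.3  3.5  5. ] turn 0.4 (or -179.6 ) heading -85.36 t 18.9 w 0.0664 F [-0.8 -0.  -1.4] pos [ 0.5839 -0.2802  0.1023] j6 0.96
```

View pics/s10.png

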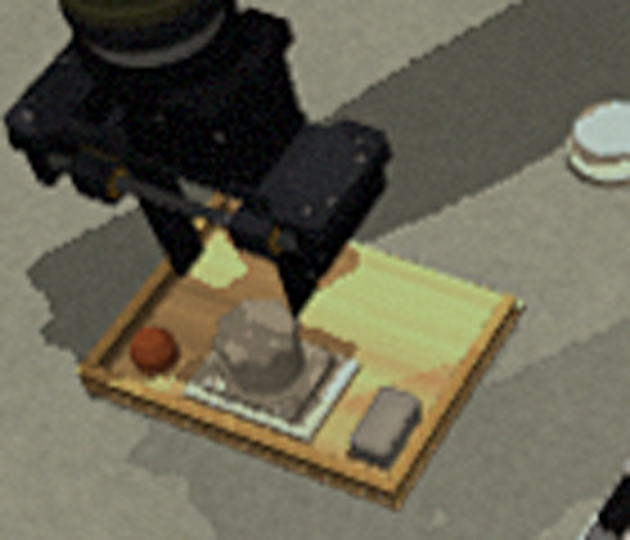

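```bash
python3 -m inch '[[0,0,0,0,0.4],[0,0,0,0,0.4],[0.02,0,0.001,0,0.4],[0.04,0,0.001,0,0.4],[0.05,0,0.001,0,0.4],[0.055,0,0.001,0,0.4],[0.055,0,0.001,0,0.4],[0.055,0,0.001,0,0.4]]';python3 go.py .587 -.2845 .031 -85.8; python3 - <<'E'
from h import *
p=ctrl.snapshot("scene");im=p["image"][:,:,::-1]
cv2.imwrite("pics/s11.png",cv2.resize(im[100:220,160:300],None,fx=4.5,fy=4.5,interpolation=cv2.INTER_CUBIC))
E
```

```text
time_s: 19.75
eef_pos: [0.5888, -0.2843, 0.0555]
tool_rot: [[0.002, 0.997, 0.08], [-0.001, 0.08, -0.997], [-1.0, 0.002, 0.001]]
force: [0.5, -0.5, 0.4]
width: 0.0666
shift mm [24.5 -1.9  0.1] turn 0.4 (or -179.6 ) heading -85.4 t 19.75 w 0.0666 F [ 0.5 -0.5  0.4] pos [ 0.5888 -0.2843  0.0555] j6 0.96
```

View pics/s11.png

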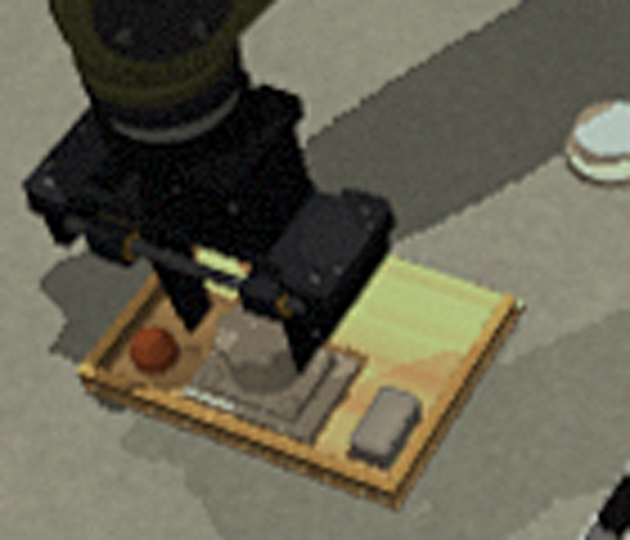

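Fingertips at crop (195,325) and (303,370) lie either side of the drum at (258,345). Descend and grip.

```bash
python3 -m inch '[[0.01,-0.0015,0,0,0.4],[0.018,-0.0015,0,0,0.4],[0.023,-0.0015,0,0,0.4],[0.0245,-0.0015,0,0,0.4],[0.0245,-0.0015,0,0,0.4],[0.0245,-0.0015,0,0,0.1],[0.0245,-0.0015,0,0,-0.1],[0.0245,-0.0015,0,0,-0.3]]' 35;python3 -m inch '[[0,0,0,0,-0.5],[0,0,0,0,-0.5],[0,0,0,0,-0.5],[0,0,0,0,-0.5],[-0.01,0,0,0,-0.5],[-0.03,0,0,0,-0.5],[-0.05,0,0,0,-0.5],[-0.07,0,0,0,-0.5]]';python3 go.py .5749 -.0091 .1 -90
```

```text
time_s: 20.6
eef_pos: [0.5868, -0.2842, 0.03]
tool_rot: [[0.001, 0.997, 0.08], [-0.0, 0.08, -0.997], [-1.0, 0.0, 0.0]]
force: [0.6, 0.1, 0.3]
width: 0.0479
time_s: 21.4
eef_pos: [0.586, -0.2835, 0.1]
tool_rot: [[-0.001, 0.997, 0.08], [0.001, 0.08, -0.997], [-1.0, -0.001, -0.001]]
force: [0.5, 0.2, -1.0]
width: 0.0432
shift mm [   0.3   10.9 -274.4] turn 4.6 (or -175.4 ) heading -85.4 t 21.4 w 0.0432 F [ 0.5  0.2 -1. ] pos [ 0.586  -0.2835  0.1   ] j6 0.96
```

Gripped at 43.2 mm. Moving toward the mount at a safe height, then measuring the mount more exactly from the earlier clear picture.

```bash
python3 -m inch '[[-0.02,0.001,-0.03,0,-0.5],[-0.02,0.002,-0.065,1,-0.5],[-0.02,0.003,-0.1,2,-0.5],[-0.02,0.004,-0.135,3,-0.5],[-0.02,0.005,-0.16,4,-0.5],[-0.02,0.006,-0.18,4.6,-0.5],[-0.02,0.007,-0.19,4.6,-0.5],[-0.02,0.007,-0.19,4.6,-0.5]]';python3 - <<'E'
from h import *
for n in ("scene","top"):
    p=ctrl.snapshot(n);cv2.imwrite(f"pics/{n}12.png",p["image"][:,:,::-1])
a=cv2.imread("pics/top6.png");cv2.imwrite("pics/mt6.png",cv2.resize(a[145:202,290:368],None,fx=10,fy=10,interpolation=cv2.INTER_CUBIC))
b=cv2.imread("pics/scene6.png");cv2.imwrite("pics/ms6.png",cv2.resize(b[190:255,275:355],None,fx=9,fy=9,interpolation=cv2.INTER_CUBIC))
c=cv2.imread("pics/scene12.png");cv2.imwrite("pics/s12c.png",cv2.resize(c[80:260,200:360],None,fx=3.3,fy=3.3,interpolation=cv2.INTER_CUBIC))
E
```

```text
time_s: 22.2
eef_pos: [0.578, -0.093, 0.1195]
tool_rot: [[-0.001, 1.0, 0.002], [0.0, 0.002, -1.0], [-1.0, -0.001, -0.0]]
force: [-0.2, -1.0, -3.3]
width: 0.0436
```

View pics/mt6.png

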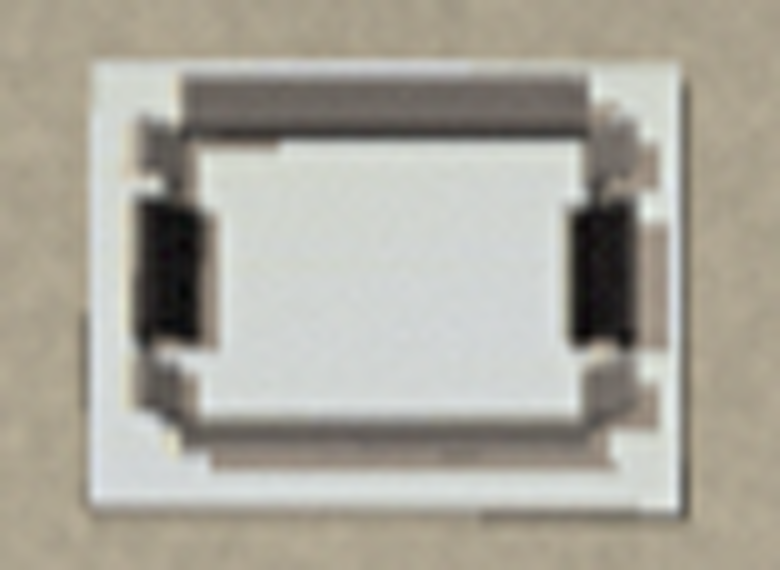

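View pics/ms6.png

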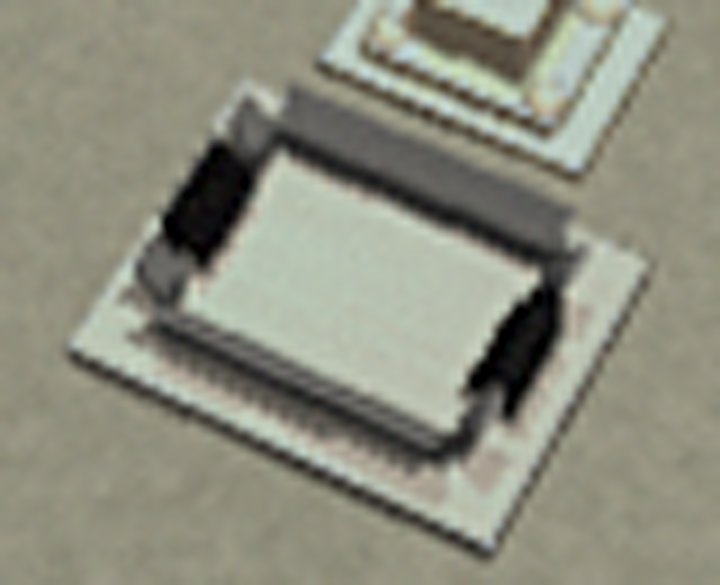

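View pics/s12c.png

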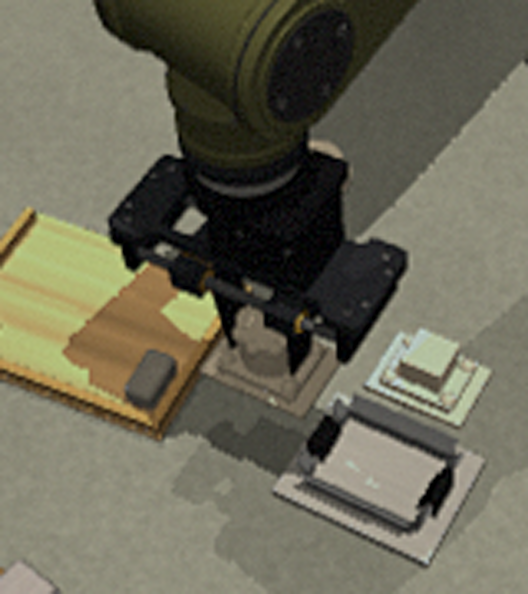

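View pics/top12.png

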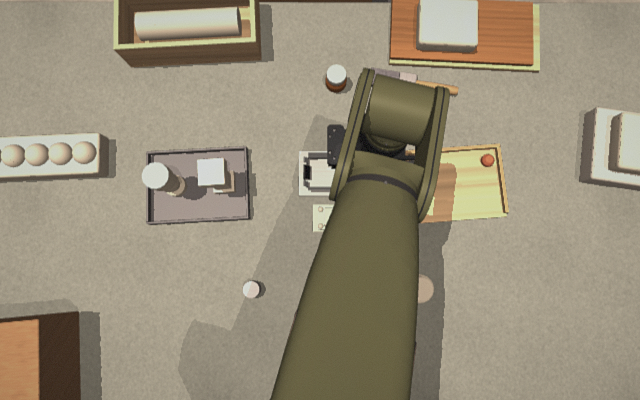

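The mount crop shows the plate corners, walls and black tabs clearly. In the last scene view the tile hangs level in the hand. I'll compute the mount's centre and the tile's offset in the hand.

```bash
python3 - <<'E'
from h import *
T=ctrl.snapshot("top");S=ctrl.snapshot("scene")
t=lambda x,y:((x+.5)/10-.5+290,(y+.5)/10-.5+145)
s=lambda x,y:((x+.5)/9-.5+275,(y+.5)/9-.5+190)
c=np.array([atz(T,t(*u),.01) for u in((92,62),(682,62),(685,512),(88,508))]);print("plate top",c.mean(0),c.round(4).tolist())
yv=(c[0]+c[3]-c[1]-c[2]);xv=c[0]+c[1]-c[2]-c[3];print(np.degrees([np.arctan2(-yv[0],yv[1]),np.arctan2(xv[1],xv[0])]))
c=np.array([atz(S,s(*u),.01) for u in((485,548),(70,345),(245,82),(648,262))]);print("plate scene",c.mean(0),c.round(4).tolist())
yv=(c[0]+c[3]-c[1]-c[2]);xv=c[0]+c[1]-c[2]-c[3];print(np.degrees([np.arctan2(-yv[0],yv[1]),np.arctan2(xv[1],xv[0])]))
print("tabs outer top@.035",atz(T,t(135,272),.035),atz(T,t(635,272),.035),"inner lo",atz(T,t(200,272),.02),atz(T,t(570,272),.02))
print("wall tops x",atz(T,t(385,75),.035)[0],"inner foot +x",atz(T,t(385,138),.010)[0],"end stops y",atz(T,t(135,300),.035)[1],atz(T,t(637,300),.035)[1])
E
python3 go.py .5747 -.0091 .1 -90
```

```text
plate top [ 0.57500523 -0.00886301  0.01      ] [[0.6248, 0.0566, 0.01], [0.6255, -0.074, 0.01], [0.5248, -0.0741, 0.01], [0.525, 0.0561, 0.01]]
[0.11846349 0.15826159]
plate scene [ 0.57319974 -0.00755707  0.01      ] [[0.6234, 0.0564, 0.01], [0.622, -0.0716, 0.01], [0.5238, -0.0716, 0.01], [0.5236, 0.0566, 0.01]]
[-0.26542652 -0.05098977]
tabs outer top@.035 [0.57244229 0.04536998 0.035     ] [ 0.57302477 -0.06173549  0.035     ] inner lo [0.57554495 0.03189426 0.02      ] [ 0.57598283 -0.04862145  0.02      ]
wall tops x 0.6159779710666948 inner foot +x 0.6079169933560626 end stops y 0.04529875578617046 -0.06214039347271949
shift mm [ 19.7  -3.7 -85.9] turn -0.1 (or 179.9 ) heading -90.06 t 22.4 w 0.0433 F [ 0.4 -0.  -2.3] pos [ 0.5784 -0.095   0.1197] j6 1.32
```

Mount centre about (0.5745,-0.0088), yaw about 0. The flared mouth gives several mm of lead-in. Moving above the mount.

```bash
python3 -m inch '[[0,-0.002,-0.02,0,-0.5],[0,-0.004,-0.045,0,-0.5],[0,-0.004,-0.065,0,-0.5],[0,-0.004,-0.08,0,-0.5],[0,-0.004,-0.086,0,-0.5],[0.02,-0.004,-0.086,0,-0.5],[0.04,-0.004,-0.086,0,-0.5],[0.04,-0.004,-0.086,0,-0.5]]';python3 - <<'E'
from h import *
S=ctrl.snapshot("scene");s=ctrl.read_state();e=np.array(s["eef_pos"])
b=S["image"][:,:,::-1];k=8;o=np.array([270,165]);B=cv2.resize(b[165:255,270:360],None,fx=k,fy=k,interpolation=cv2.INTER_CUBIC)
R=np.array(s["tool_rot"])
# predicted tile base top corners
q=[proj(S,e+np.array([sx*.03,sy*.042,-.022+.007])) for sx,sy in((1,1),(1,-1),(-1,-1),(-1,1))]
for u in q:
    cv2.circle(B,tuple(int(v) for v in ((u-o+.5)*k-.5)),4,(0,0,255),1)
print(e,np.round(q,1).tolist());cv2.imwrite("pics/s13.png",B)
E
python3 go.py .5745 -.0088 .075 -90
```

```text
time_s: 23.2
eef_pos: [0.5719, -0.0084, 0.0764]
tool_rot: [[-0.006, 1.0, -0.001], [0.0, -0.001, -1.0], [-1.0, -0.006, -0.0]]
force: [0.4, -0.5, -2.6]
width: 0.0433
[ 0.57303674 -0.00853666  0.07806852] [[324.3, 228.9], [292.7, 214.2], [304.9, 195.7], [335.9, 209.4]]
shift mm [3.1 1.5 0.3] turn -0.0 (or 180.0 ) heading -90.04 t 23.25 w 0.0437 F [-1.3  0.2 -2.1] pos [ 0.573  -0.0085  0.0781] j6 1.46
```

View pics/s13.png

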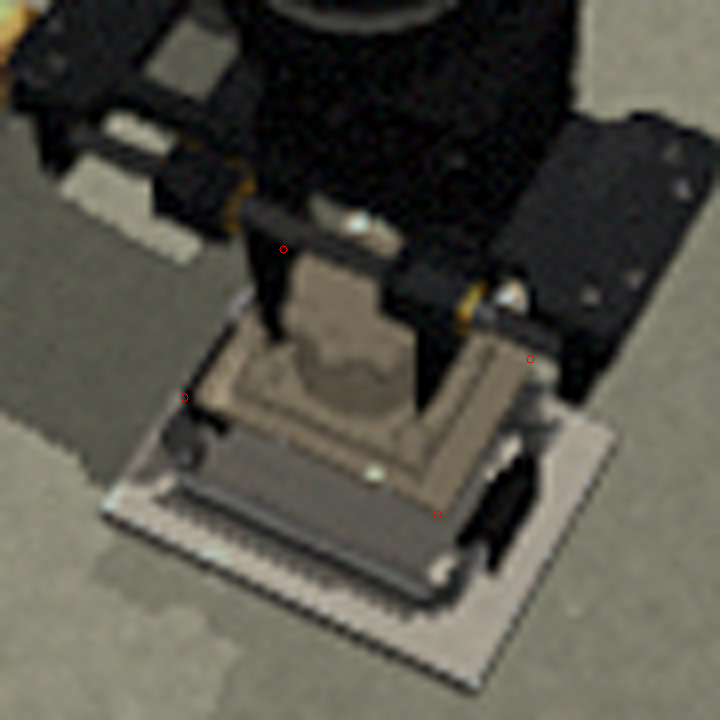

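The predicted base corners match the picture within 1–2 px, with the tile turned perhaps 1° clockwise in the hand. Lowering to just above the tabs with a small yaw correction.

```bash
python3 -m inch '[[0,0,0,-0.7,-0.5],[0.01,0,0,-0.7,-0.5],[0.02,0,0,-0.7,-0.5],[0.027,0,0,-0.7,-0.5],[0.029,0,0,-0.7,-0.5],[0.031,0,0,-0.7,-0.5],[0.031,0,0,-0.7,-0.5],[0.031,0,0,-0.7,-0.5]]' 50;python3 go.py .5745 -.0088 .044 -89.5
```

```text
time_s: 24.05
eef_pos: [0.5746, -0.0081, 0.0489]
tool_rot: [[0.001, 1.0, 0.012], [-0.0, 0.012, -1.0], [-1.0, 0.001, 0.0]]
force: [0.4, -0.6, -2.2]
width: 0.0432
shift mm [ 4.9 -0.1  0.7] turn 0.2 (or -179.8 ) heading -89.3 t 24.05 w 0.0432 F [ 0.4 -0.6 -2.2] pos [ 0.5746 -0.0081  0.0489] j6 1.45
```

```bash
python3 -m inch '[[0.002,0,0.0007,0,-0.5],[0.004,0,0.0007,0,-0.5],[0.005,0,0.0007,0,-0.5],[0.006,0,0.0007,0,-0.5],[0.007,0,0.0007,0,-0.5],[0.007,0,0.0007,0,-0.5],[0.007,0,0.0007,0,-0.5],[0.007,0,0.0007,0,-0.5]]' ;python3 go.py .5745 -.0088 .032 -89.5;python3 - <<'E'
from h import *
S=ctrl.snapshot("scene");b=S["image"][:,:,::-1]
cv2.imwrite("pics/s14.png",cv2.resize(b[165:255,270:360],None,fx=7,fy=7,interpolation=cv2.INTER_CUBIC))
E
```

```text
time_s: 24.85
eef_pos: [0.5751, -0.0088, 0.0425]
tool_rot: [[0.002, 1.0, 0.012], [-0.0, 0.012, -1.0], [-1.0, 0.002, 0.0]]
force: [0.7, 1.6, 4.5]
width: 0.0432
shift mm [10.5 -0.6  0. ] turn 0.2 (or -179.8 ) heading -89.3 t 24.85 w 0.0432 F [0.7 1.6 4.5] pos [ 0.5751 -0.0088  0.0425] j6 1.45
```

View pics/s14.png

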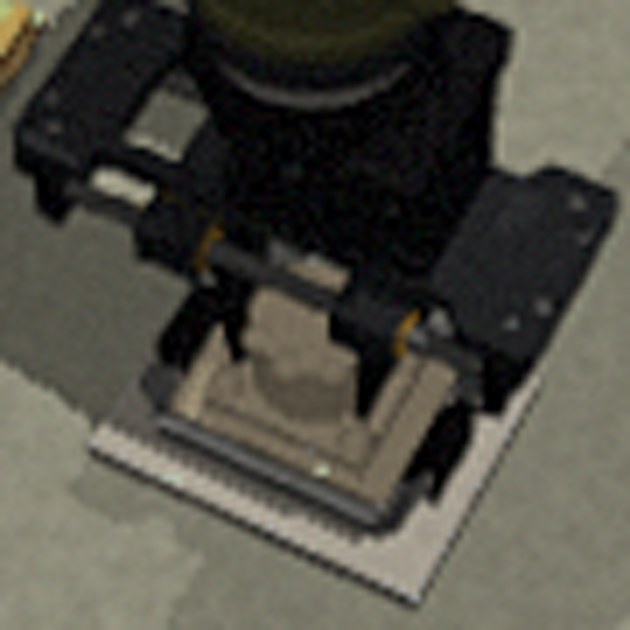

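The tile sits within the guides on both tabs (Fz up, underside about 21 mm as stated). Now press straight down, still guided by the grip.

```bash
python3 -m inch '[[0.001,0,0,0,-0.5],[0.002,0,0,0,-0.5],[0.003,0,0,0,-0.5],[0.004,0,0,0,-0.5],[0.005,0,0,0,-0.5],[0.005,0,0,0,-0.5],[0.005,0,0,0,-0.5],[0.005,0,0,0,-0.5]]' ;python3 go.py .5745 -.0088 .032 -89.5
```

```text
time_s: 25.7
eef_pos: [0.5738, -0.0087, 0.0358]
tool_rot: [[-0.001, 1.0, 0.012], [0.0, 0.012, -1.0], [-1.0, -0.001, -0.0]]
force: [2.4, -0.2, -4.0]
width: 0.0436
shift mm [3.8 0.7 0.1] turn 0.2 (or -179.8 ) heading -89.31 t 25.7 w 0.0436 F [ 2.4 -0.2 -4. ] pos [ 0.5738 -0.0087  0.0358] j6 1.45
```

```bash
python3 -m inch '[[0.001,0,0,0,-0.5],[0.002,0,0,0,-0.5],[0.003,0,0,0,-0.5],[0.004,0,0,0,-0.5],[0.005,0,0,0,-0.5],[0.0055,0,0,0,-0.5],[0.0055,0,0,0,-0.5],[0.0055,0,0,0,-0.5]]' ;python3 go.py .5745 -.0088 .032 -89.5
```

```text
time_s: 26.5
eef_pos: [0.5749, -0.0089, 0.032]
tool_rot: [[0.001, 1.0, 0.012], [-0.0, 0.012, -1.0], [-1.0, 0.001, 0.0]]
force: [-2.5, 0.1, 5.1]
width: 0.0433
shift mm [-0.  -0.4 -0.1] turn 0.2 (or -179.8 ) heading -89.3 t 26.5 w 0.0433 F [-2.5  0.1  5.1] pos [ 0.5749 -0.0089  0.032 ] j6 1.45
```

The TCP is at the exact seated height. A bit more press, then open only slightly (so the fingers clear the tabs) and rise.

```bash
python3 -m inch '[[0.001,0,0,0,-0.5],[0.002,0,0,0,-0.5],[0.002,0,0,0,-0.5],[0.001,0,0,0,0.08],[0,0,0,0,0.08],[0,0,0,0,0.08],[0,0,0,0,0.08],[0,0,0,0,0.08]]';python3 -m inch '[[-0.005,0,0,0,0.08],[-0.015,0,0,0,0.08],[-0.035,0,0,0,0.08],[-0.06,0,0,0,-1],[-0.06,0,0,0,-1],[-0.06,0,0,0,-1],[-0.06,0,0,0,-1],[-0.06,0,0,0,-1]]' ;python3 go.py .5745 -.0088 .062 -89.5;python3 - <<'E'
from h import *
S=ctrl.snapshot("scene");b=S["image"][:,:,::-1]
cv2.imwrite("pics/s15.png",cv2.resize(b[165:255,270:360],None,fx=7,fy=7,interpolation=cv2.INTER_CUBIC))
E
```

```text
time_s: 27.3
eef_pos: [0.574, -0.0087, 0.0307]
tool_rot: [[-0.001, 1.0, 0.012], [0.0, 0.012, -1.0], [-1.0, -0.001, -0.0]]
force: [0.7, 0.2, -0.6]
width: 0.0516
time_s: 28.1
eef_pos: [0.5733, -0.0087, 0.0897]
tool_rot: [[-0.002, 1.0, 0.012], [0.0, 0.012, -1.0], [-1.0, -0.002, -0.0]]
force: [0.4, -1.1, 0.4]
width: 0.0169
shift mm [27.7  1.2  0.2] turn 0.2 (or -179.8 ) heading -89.3 t 28.1 w 0.0169 F [ 0.4 -1.1  0.4] pos [ 0.5733 -0.0087  0.0897] j6 1.45
```

View pics/s15.png

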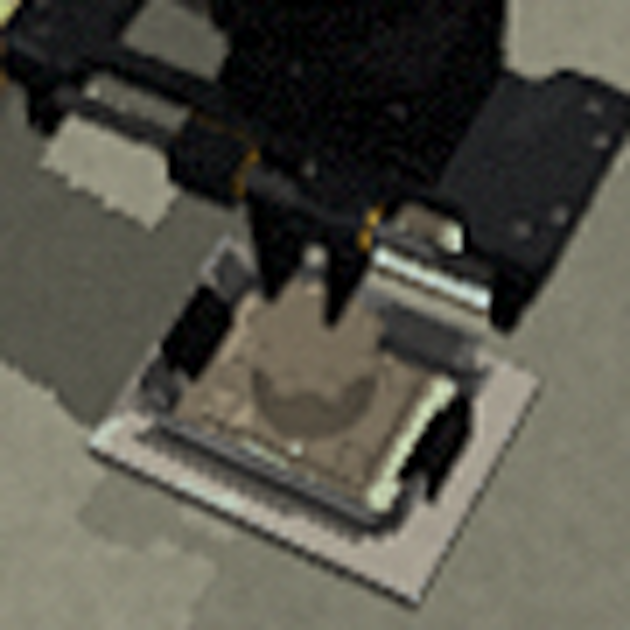

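The tile looks seated, with both tabs upright. To verify, I'll press the boss top with shut fingers and read the contact height.

```bash
python3 -m inch '[[0.01,0.001,0,0,-1],[0.02,0.001,0,0,-1],[0.024,0.001,0,0,-1],[0.026,0.001,0,0,-1],[0.028,0.001,0,0,-1],[0.029,0.001,0,0,-1],[0.03,0.001,0,0,-1],[0.03,0.001,0,0,-1]]';python3 go.py .5745 -.0088 .062 -89.5;python3 -m inch '[[0.001,0,0,0,-1],[0.002,0,0,0,-1],[0.003,0,0,0,-1],[0.003,0,0,0,-1],[0.003,0,0,0,-1],[0.003,0,0,0,-1],[0.003,0,0,0,-1],[0.003,0,0,0,-1]]'
```

```text
time_s: 28.95
eef_pos: [0.5756, -0.0087, 0.0623]
tool_rot: [[0.0, 1.0, 0.012], [-0.0, 0.012, -1.0], [-1.0, 0.0, 0.0]]
force: [-2.5, 0.3, 4.5]
width: 0.0005
shift mm [ 0.3 -1.1  0.1] turn 0.2 (or -179.8 ) heading -89.3 t 28.95 w 0.0005 F [-2.5  0.3  4.5] pos [ 0.5756 -0.0087  0.0623] j6 1.45
time_s: 29.75
eef_pos: [0.5761, -0.0087, 0.0622]
tool_rot: [[0.0, 1.0, 0.012], [0.0, 0.012, -1.0], [-1.0, 0.0, -0.0]]
force: [-10.2, 1.6, 18.5]
width: 0.0005
```

Firm contact at z = 0.0622 under 18.5 N, so the boss top is at the seated 62 mm. Rise and back to the tray for the pier.

```bash
python3 -m inch '[[-0.005,0,0,0,-1],[-0.04,0,0,0,-0.5],[-0.085,0,0,0,0.9],[-0.13,0,0,0,0.9],[-0.14,0,-0.04,-8,0.9],[-0.14,0,-0.08,-16,0.9],[-0.14,0,-0.12,-24,0.9],[-0.14,-0.005,-0.16,-32,0.9]]';python3 go.py .5505 .2196 .2 4.6;python3 - <<'E'
from h import *
for n in("scene","top"):
    S=ctrl.snapshot(n);cv2.imwrite(f"pics/{n}16.png",S["image"][:,:,::-1])
    print(n,[(np.array(a["xy"])*[640,400],a["score"]) for a in ctrl.pinpoint(S,"rosette_mid")],proj(S,[.5745,-.0088,.036]))
b=cv2.imread("pics/scene16.png");cv2.imwrite("pics/s16c.png",cv2.resize(b[165:255,270:360],None,fx=7,fy=7,interpolation=cv2.INTER_CUBIC))
E
```

```text
time_s: 30.55
eef_pos: [0.5687, 0.1526, 0.1985]
tool_rot: [[0.002, 0.839, 0.545], [0.0, 0.545, -0.839], [-1.0, 0.002, 0.001]]
force: [0.2, 0.3, -0.8]
width: 0.0511
shift mm [ -1.5  21.2 -66.1] turn -61.6 (or 118.4 ) heading -57.0 t 30.55 w 0.0511 F [ 0.2  0.3 -0.8] pos [0.5687 0.1526 0.1985] j6 1.17
scene [(array([313.216, 217.32 ]), 0.67)] [313.96028136 218.13493996]
top [(array([326.528, 168.52 ]), 0.76), (array([328.32, 213.32]), 0.15)] [328.34148969 170.84855478]
```

View pics/s16c.png

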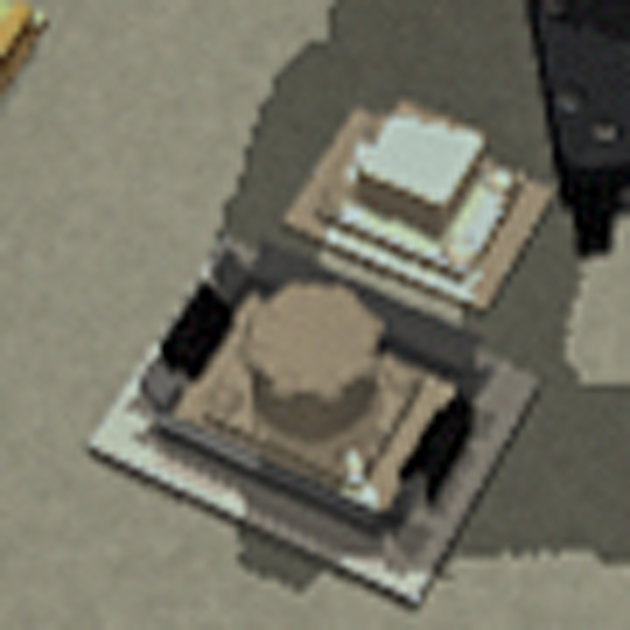

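View pics/top16.png

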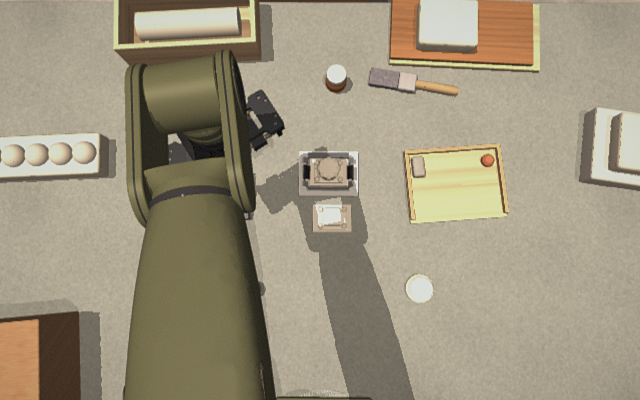

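The tile sits level inside the mount with both tabs over its ends (crop (195,325) and (435,440)), and the square tile is untouched. Continuing to the pier.

```bash
python3 -m inch '[[0,0.003,-0.01,-8,0.9],[0,0.006,-0.02,-16,0.9],[0,0.01,-0.03,-24,0.9],[0,0.013,-0.04,-32,0.9],[0,0.016,-0.05,-40,0.9],[0,0.019,-0.06,-48,0.9],[0,0.021,-0.066,-56,0.9],[0,0.021,-0.066,-61.6,0.9]]';python3 -m inch '[[0,0,0,0,0.9],[0,0,0,0,0.9],[0,0,0,0,0.9],[0,0,0,0,0.9],[0,0,0,0,0.9],[0,0,0,0,0.9],[0.01,0,0,0,0.9],[0.01,0,0,0,0.9]]';python3 go.py .5508 .2196 .1001 4.6;python3 - <<'E'
from h import *
S=ctrl.snapshot("scene");b=S["image"][:,:,::-1]
cv2.imwrite("pics/s17.png",cv2.resize(b[170:330,340:510],None,fx=3.5,fy=3.5,interpolation=cv2.INTER_CUBIC))
E
```

```text
time_s: 31.55
eef_pos: [0.5507, 0.2172, 0.198]
tool_rot: [[0.0, -0.077, 0.997], [-0.0, 0.997, 0.077], [-1.0, -0.0, 0.0]]
force: [0.2, 0.1, -0.5]
width: 0.0905
time_s: 32.35
eef_pos: [0.5494, 0.2178, 0.1861]
tool_rot: [[-0.003, -0.075, 0.997], [-0.001, 0.997, 0.075], [-1.0, -0.001, -0.003]]
force: [0.2, -0.5, 0.3]
width: 0.0903
shift mm [86.   1.7  1.8] turn -0.3 (or 179.7 ) heading 4.3 t 32.35 w 0.0903 F [ 0.2 -0.5  0.3] pos [0.5494 0.2178 0.1861] j6 0.21
```

View pics/s17.png

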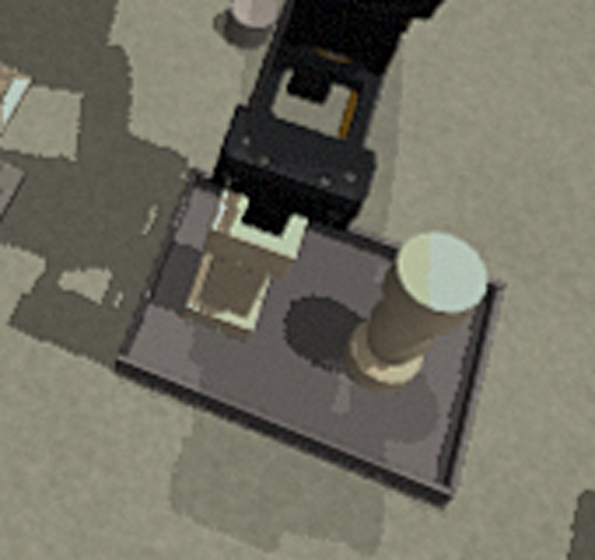

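Both casts are upright; the open fingers are over the pier. Descend and grip.

```bash
python3 -m inch '[[0.02,0.0018,0.001,-0.3,0.9],[0.045,0.0018,0.001,-0.3,0.9],[0.07,0.0018,0.001,-0.3,0.9],[0.08,0.0018,0.001,-0.3,0.9],[0.085,0.0018,0.001,-0.3,0.9],[0.0855,0.0018,0.001,-0.3,0.9],[0.0855,0.0018,0.001,-0.3,0.9],[0.0855,0.0018,0.001,-0.3,0.6]]' 25;python3 -m inch '[[0,0,0,0,0],[0,0,0,0,-0.5],[0,0,0,0,-0.5],[0,0,0,0,-0.5],[0,0,0,0,-0.5],[0,0,0,0,-0.5],[0,0,0,0,-0.5],[0,0,0,0,-0.5]]';python3 go.py .5304 -.326 .105 4.6
```

```text
time_s: 33.2
eef_pos: [0.5522, 0.2202, 0.1042]
tool_rot: [[0.002, -0.08, 0.997], [0.001, 0.997, 0.08], [-1.0, 0.0, 0.002]]
force: [0.1, 0.8, 0.2]
width: 0.0863
time_s: 34.0
eef_pos: [0.5513, 0.2199, 0.1027]
tool_rot: [[-0.0, -0.08, 0.997], [-0.0, 0.997, 0.08], [-1.0, -0.0, -0.0]]
force: [-0.6, 0.5, 0.5]
width: 0.0519
shift mm [  -2.3 -542.5  -64.5] turn -0.0 (or 180.0 ) heading 4.59 t 34.0 w 0.0519 F [-0.6  0.5  0.5] pos [0.5513 0.2199 0.1027] j6 0.21
```

```bash
python3 -m inch '[[-0.01,0,0,0,-0.5],[-0.03,0,0,0,-0.5],[-0.06,0,0,0,-0.5],[-0.08,0,0,0,-0.5],[-0.08,-0.03,-0.003,0,-0.5],[-0.08,-0.07,-0.007,0,-0.5],[-0.08,-0.11,-0.012,0,-0.5],[-0.08,-0.15,-0.017,0,-0.5]]'>/dev/null; python3 -m inch '[[0,-0.045,-0.005,0,-0.5],[0,-0.09,-0.01,0,-0.5],[0,-0.135,-0.016,0,-0.5],[0,-0.18,-0.022,0,-0.5],[0,-0.225,-0.027,0,-0.5],[0,-0.27,-0.033,0,-0.5],[0,-0.315,-0.039,0,-0.5],[0,-0.355,-0.044,0,-0.5]]'; python3 -m inch '[[0,-0.02,-0.002,0,-0.5],[0,-0.037,-0.004,0,-0.5],[0,-0.037,-0.004,0,-0.5],[0,-0.037,-0.004,0,-0.5],[0,-0.037,-0.004,0,-0.5],[0.03,-0.037,-0.004,0,-0.5],[0.06,-0.037,-0.004,0,-0.5],[0.06,-0.037,-0.004,0,-0.5]]'; python3 go.py .5304 -.3257 .1057 4.6
```

```text
time_s: 35.6
eef_pos: [0.5301, -0.2904, 0.1826]
tool_rot: [[-0.0, -0.079, 0.997], [0.0, 0.997, 0.079], [-1.0, 0.0, -0.0]]
force: [0.8, 0.8, -2.3]
width: 0.052
time_s: 36.4
eef_pos: [0.5272, -0.322, 0.1174]
tool_rot: [[-0.008, -0.082, 0.997], [0.006, 0.997, 0.082], [-1.0, 0.007, -0.008]]
force: [-0.5, 0.9, -3.5]
width: 0.0518
shift mm [11.7 -4.   3. ] turn 0.1 (or -179.9 ) heading 4.69 t 36.4 w 0.0518 F [-0.5  0.9 -3.5] pos [ 0.5272 -0.322   0.1174] j6 -0.72
```

Settle and look before the touch-down.

```bash
python3 -m inch '[[0,0,0,0,-0.5],[0,0,0,0,-0.5],[0,0,0,0,-0.5],[0,0,0,0,-0.5],[0,0,0,0,-0.5],[0,0,0,0,-0.5],[0,0,0,0,-0.5],[0,0,0,0,-0.5]]'>/dev/null; python3 go.py .5304 -.3257 .1057 4.6;python3 - <<'E'
from h import *
S=ctrl.snapshot("scene");b=S["image"][:,:,::-1]
cv2.imwrite("pics/s18.png",cv2.resize(b[80:215,150:290],None,fx=4.4,fy=4.4,interpolation=cv2.INTER_CUBIC))
E
```

```text
shift mm [16.9 -0.2  0.5] turn -0.0 (or 180.0 ) heading 4.59 t 37.2 w 0.0519 F [ 0.1  0.1 -3.3] pos [ 0.5298 -0.3255  0.1226] j6 -0.72
```

View pics/s18.png

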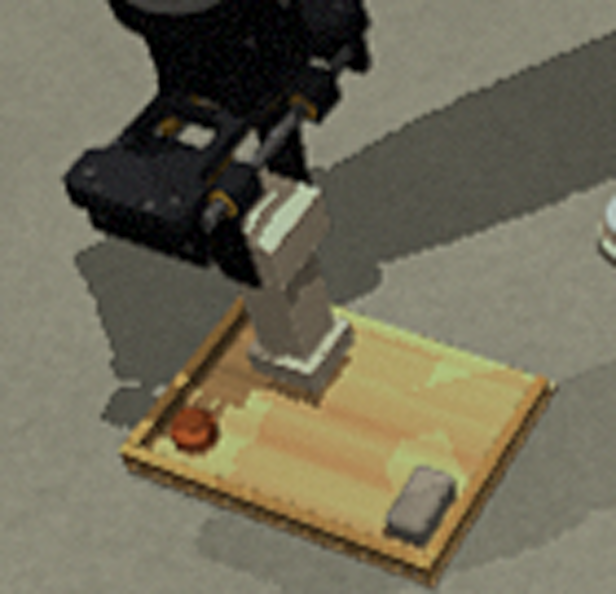

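The pier hangs upright over its old place, at crop (300,350). Lowering.

```bash
python3 -m inch '[[0.005,0,0.0005,0,-0.5],[0.01,0,0.0005,0,-0.5],[0.013,0,0.0005,0,-0.5],[0.015,0,0.0005,0,-0.5],[0.016,0,0.0005,0,-0.5],[0.017,0,0.0005,0,-0.5],[0.0175,0,0.0005,0,-0.5],[0.0175,0,0.0005,0,-0.5]]'; python3 go.py .5304 -.3257 .1057 4.6
```

```text
time_s: 38.05
eef_pos: [0.5305, -0.3256, 0.1058]
tool_rot: [[0.0, -0.08, 0.997], [-0.0, 0.997, 0.08], [-1.0, -0.0, 0.0]]
force: [-0.6, 1.6, 0.2]
width: 0.0518
shift mm [ 0.1 -0.1 -0.1] turn -0.0 (or 180.0 ) heading 4.6 t 38.05 w 0.0518 F [-0.6  1.6  0.2] pos [ 0.5305 -0.3256  0.1058] j6 -0.72
```

```bash
python3 -m inch '[[0.0005,0,0,0,-0.5],[0.0005,0,0,0,-0.5],[0.0005,0,0,0,0.2],[0.0005,0,0,0,0.5],[0.0005,0,0,0,0.9],[0.0005,0,0,0,0.9],[0.0005,0,0,0,0.9],[0.0005,0,0,0,0.9]]'; python3 -m inch '[[-0.015,0,0,0,0.9],[-0.045,0,0,0,0.9],[-0.085,0,0,0,0.9],[-0.1,0,0,0,0.9],[-0.1,0.04,0.004,0,0.9],[-0.1,0.08,0.009,0,0.9],[-0.1,0.12,0.014,0,0.9],[-0.1,0.16,0.018,0,0.9]]';python3 -m inch '[[0,0.04,0.005,0,0.9],[0,0.085,0.01,0,0.9],[0,0.13,0.015,0,0.9],[0,0.175,0.02,0,0.9],[0,0.22,0.026,0,0.9],[0,0.265,0.031,0,0.9],[0,0.31,0.036,0,0.9],[0,0.35,0.04,0,0.9]]';python3 go.py .5435 .3253 .2 4.6;python3 - <<'E'
from h import *
for n in("scene","top"):
    S=ctrl.snapshot(n);b=S["image"][:,:,::-1];cv2.imwrite(f"pics/{n}19.png",b)
E
```

```text
time_s: 38.85
eef_pos: [0.5304, -0.3255, 0.1046]
tool_rot: [[0.0, -0.08, 0.997], [0.0, 0.997, 0.08], [-1.0, 0.0, 0.0]]
force: [0.1, 0.7, -0.1]
width: 0.0888
time_s: 39.65
eef_pos: [0.5353, -0.1632, 0.2048]
tool_rot: [[0.0, -0.08, 0.997], [-0.0, 0.997, 0.08], [-1.0, -0.0, 0.0]]
force: [1.0, 0.5, 0.5]
width: 0.0906
time_s: 40.45
eef_pos: [0.547, 0.1897, 0.2049]
tool_rot: [[0.0, -0.081, 0.997], [0.0, 0.997, 0.081], [-1.0, 0.0, 0.0]]
force: [0.5, 0.1, -0.6]
width: 0.0905
shift mm [  4.9 135.4   7.5] turn 0.0 (or -180.0 ) heading 4.64 t 40.45 w 0.0905 F [ 0.5  0.1 -0.6] pos [0.547  0.1897 0.2049] j6 0.16
```

View pics/scene19.png

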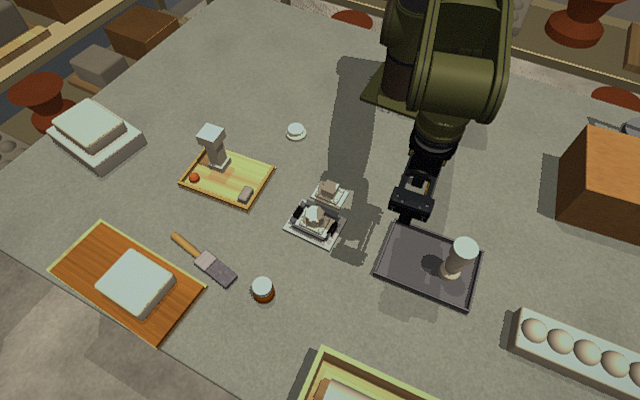

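View pics/top19.png

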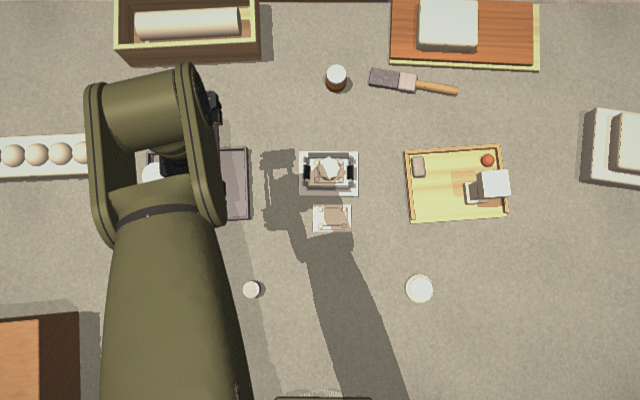

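The pier stands upright where it was (scene (212,140), top (494,184), the same pixels as at the start). Fetching the baluster.

```bash
python3 -m inch '[[0,0.04,0.002,0,0.9],[0,0.08,0.004,0,0.9],[0,0.115,0.006,0,0.9],[0,0.1355,0.0075,0,0.9],[0,0.1355,0.0075,0,0.9],[0,0.1355,0.0075,0,0.9],[0,0.1355,0.0075,0,0.9],[0,0.1355,0.0075,0,0.9]]';python3 go.py .5437 .3253 .1025 4.6
```

```text
time_s: 41.35
eef_pos: [0.5443, 0.3218, 0.2047]
tool_rot: [[0.0, -0.079, 0.997], [-0.0, 0.997, 0.079], [-1.0, -0.0, 0.0]]
force: [-0.1, 0.4, -0.0]
width: 0.0905
shift mm [102.2   3.5  -0.3] turn -0.1 (or 179.9 ) heading 4.51 t 41.35 w 0.0905 F [-0.1  0.4 -0. ] pos [0.5443 0.3218 0.2047] j6 0.37
```

```bash
python3 -m inch '[[0.02,0.003,0,0,0.9],[0.045,0.003,0,0,0.9],[0.07,0.003,0,0,0.9],[0.09,0.003,0,0,0.9],[0.1,0.003,0,0,0.9],[0.102,0.003,0,0,0.9],[0.102,0.003,0,0,0.9],[0.102,0.003,0,0,0.9]]' 25;python3 go.py .5437 .3253 .1025 4.6;python3 -m inch '[[0,0,0,0,0.5],[0,0,0,0,0],[0,0,0,0,-0.5],[0,0,0,0,-0.5],[0,0,0,0,-0.5],[0,0,0,0,-0.5],[0,0,0,0,-0.5],[0,0,0,0,-0.5]]';python3 go.py .5238 -.2452 .105 4.6
```

```text
time_s: 42.15
eef_pos: [0.5447, 0.3264, 0.1043]
tool_rot: [[0.002, -0.08, 0.997], [0.001, 0.997, 0.08], [-1.0, 0.001, 0.002]]
force: [-0.8, 0.2, 0.7]
width: 0.0904
shift mm [ 1.8 -1.1 -1.1] turn -0.0 (or 180.0 ) heading 4.58 t 42.15 w 0.0904 F [-0.8  0.2  0.7] pos [0.5447 0.3264 0.1043] j6 0.38
time_s: 42.95
eef_pos: [0.5436, 0.3262, 0.1026]
tool_rot: [[-0.0, -0.08, 0.997], [-0.0, 0.997, 0.08], [-1.0, -0.0, -0.0]]
force: [-1.2, -0.2, 0.8]
width: 0.0516
shift mm [  -2.3 -568.   -65.6] turn -0.0 (or 180.0 ) heading 4.6 t 42.95 w 0.0516 F [-1.2 -0.2  0.8] pos [0.5436 0.3262 0.1026] j6 0.38
```

```bash
python3 -m inch '[[-0.01,0,0,0,-0.5],[-0.03,0,0,0,-0.5],[-0.06,0,0,0,-0.5],[-0.08,0,0,0,-0.5],[-0.08,-0.03,-0.003,0,-0.5],[-0.08,-0.07,-0.007,0,-0.5],[-0.08,-0.11,-0.012,0,-0.5],[-0.08,-0.15,-0.017,0,-0.5]]'>/dev/null; python3 -m inch '[[0,-0.045,-0.005,0,-0.5],[0,-0.09,-0.01,0,-0.5],[0,-0.135,-0.016,0,-0.5],[0,-0.18,-0.022,0,-0.5],[0,-0.225,-0.027,0,-0.5],[0,-0.27,-0.033,0,-0.5],[0,-0.315,-0.038,0,-0.5],[0,-0.35,-0.042,0,-0.5]]'; python3 -m inch '[[0,-0.02,-0.002,0,-0.5],[0,-0.04,-0.004,0,-0.5],[0,-0.055,-0.005,0,-0.5],[0,-0.064,-0.006,0,-0.5],[0,-0.067,-0.0065,0,-0.5],[0,-0.067,-0.0065,0,-0.5],[0.02,-0.067,-0.0065,0,-0.5],[0.04,-0.067,-0.0065,0,-0.5]]'>/dev/null; python3 -m inch '[[0.01,0,0,0,-0.5],[0.02,0,0,0,-0.5],[0.02,0,0,0,-0.5],[0.02,0,0,0,-0.5],[0.02,0,0,0,-0.5],[0.02,0,0,0,-0.5],[0.02,0,0,0,-0.5],[0.02,0,0,0,-0.5]]'; python3 go.py .5238 -.2443 .1056 4.6;python3 - <<'E'
from h import *
S=ctrl.snapshot("scene");b=S["image"][:,:,::-1]
cv2.imwrite("pics/s20.png",cv2.resize(b[80:215,150:290],None,fx=4.4,fy=4.4,interpolation=cv2.INTER_CUBIC))
E
```

```text
time_s: 44.55
eef_pos: [0.5243, -0.1794, 0.1828]
tool_rot: [[-0.0, -0.079, 0.997], [-0.0, 0.997, 0.079], [-1.0, -0.0, -0.0]]
force: [0.3, -0.0, -2.9]
width: 0.0516
time_s: 46.15
eef_pos: [0.5241, -0.2444, 0.1231]
tool_rot: [[0.001, -0.08, 0.997], [-0.0, 0.997, 0.08], [-1.0, -0.0, 0.001]]
force: [-0.5, -0.2, -1.8]
width: 0.0517
shift mm [17.5  0.1 -0.3] turn -0.0 (or 180.0 ) heading 4.59 t 46.15 w 0.0517 F [-0.5 -0.2 -1.8] pos [ 0.5241 -0.2444  0.1231] j6 -0.61
```

View pics/s20.png

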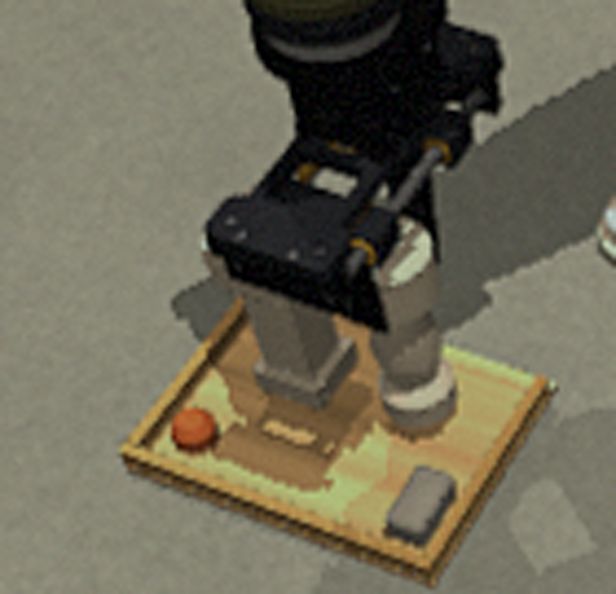

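The baluster hangs upright, its foot at crop (418,400), clear of the pier. Lower, release, rise.

```bash
python3 -m inch '[[0.005,0,0,0,-0.5],[0.01,0,0,0,-0.5],[0.013,0,0,0,-0.5],[0.015,0,0,0,-0.5],[0.017,0,0,0,-0.5],[0.018,0,0,0,-0.5],[0.018,0,0,0,-0.5],[0.018,0,0,0,-0.5]]'; python3 go.py .5238 -.2443 .1056 4.6
```

```text
time_s: 47.0
eef_pos: [0.524, -0.2444, 0.1056]
tool_rot: [[0.0, -0.08, 0.997], [-0.0, 0.997, 0.08], [-1.0, -0.0, 0.0]]
force: [-3.9, 0.8, 5.4]
width: 0.0518
shift mm [ 0.   0.2 -0.2] turn 0.0 (or -180.0 ) heading 4.6 t 47.0 w 0.0518 F [-3.9  0.8  5.4] pos [ 0.524  -0.2444  0.1056] j6 -0.61
```

```bash
python3 -m inch '[[-0.0005,0,0,0,-0.5],[-0.0005,0,0,0,0.2],[-0.0005,0,0,0,0.5],[-0.0005,0,0,0,0.9],[-0.0005,0,0,0,0.9],[-0.0005,0,0,0,0.9],[-0.0005,0,0,0,0.9],[-0.0005,0,0,0,0.9]]'; python3 -m inch '[[-0.015,0,0,0,0.9],[-0.045,0,0,0,0.9],[-0.085,0,0,0,0.9],[-0.12,0,0,0,0.9],[-0.14,0.03,-0.01,0,0.9],[-0.14,0.07,-0.02,0,0.9],[-0.14,0.11,-0.03,0,0.9],[-0.14,0.15,-0.04,0,0.9]]';python3 -m inch '[[0,0.04,-0.01,0,0.9],[0,0.08,-0.02,0,0.9],[0,0.125,-0.03,0,0.9],[0,0.17,-0.04,0,0.9],[0,0.215,-0.05,0,0.9],[0,0.26,-0.06,0,0.9],[0,0.3,-0.07,0,0.9],[0,0.3,-0.07,0,0.9]]';python3 - <<'E'
from h import *
P={}
for n in("scene","top"):
    S=ctrl.snapshot(n);b=S["image"][:,:,::-1];cv2.imwrite(f"pics/{n}21.png",b);P[n]=(S,pts(S))
for t in N: print(t,[[(u.round(1).tolist(),round(s,2)) for u,s in P[n][1][t]] for n in P])
a=cv2.imread("pics/top21.png");b=cv2.imread("pics/scene21.png")
A=cv2.resize(a[135:235,395:525],None,fx=6,fy=6,interpolation=cv2.INTER_CUBIC);B=cv2.resize(b[165:255,270:360],None,fx=7,fy=7,interpolation=cv2.INTER_CUBIC)
cv2.imwrite("pics/t21b.png",A);cv2.imwrite("pics/s21m.png",B)
E
```

```text
time_s: 47.8
eef_pos: [0.5239, -0.2442, 0.1051]
tool_rot: [[0.0, -0.08, 0.997], [-0.0, 0.997, 0.08], [-1.0, -0.0, 0.0]]
force: [0.0, -0.6, -0.2]
width: 0.0898
time_s: 48.6
eef_pos: [0.4716, -0.0968, 0.2469]
tool_rot: [[0.002, -0.079, 0.997], [-0.001, 0.997, 0.079], [-1.0, -0.001, 0.002]]
force: [0.1, 0.8, -0.3]
width: 0.0904
time_s: 49.4
eef_pos: [0.3766, 0.1991, 0.2466]
tool_rot: [[0.001, -0.087, 0.996], [0.002, 0.996, 0.087], [-1.0, 0.002, 0.001]]
force: [-0.2, -0.7, -0.6]
width: 0.0899
rosette_mid [[([314.7, 217.1], 0.85)], [([330.3, 169.9], 0.81), ([456.3, 185.6], 0.29)]]
baluster_mid [[([240.5, 157.6], 0.65), ([317.0, 224.0], 0.3)], [([445.8, 194.2], 0.82), ([455.6, 180.7], 0.65)]]
pier_mid [[([216.3, 153.4], 0.82)], [([483.9, 186.2], 0.9)]]
bay [[([225.6, 180.2], 0.59)], [([457.2, 184.8], 0.57)]]
tray [[([429.4, 262.7], 0.71)], [([198.9, 187.0], 0.83), ([483.1, 185.8], 0.29)]]
mount [[([316.5, 226.6], 0.81)], []]
sq_tile_mid [[([327.5, 193.5], 0.69)], [([330.4, 216.4], 0.74)]]
```

View pics/t21b.png

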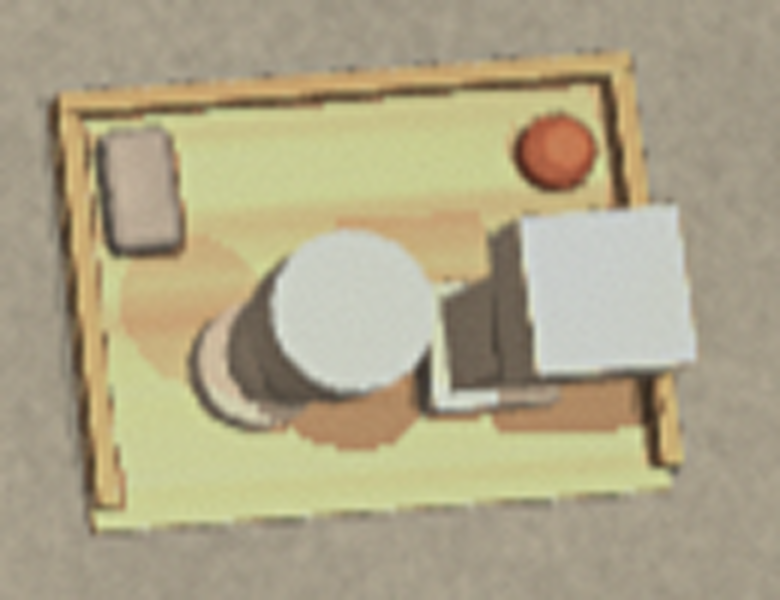

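View pics/s21m.png

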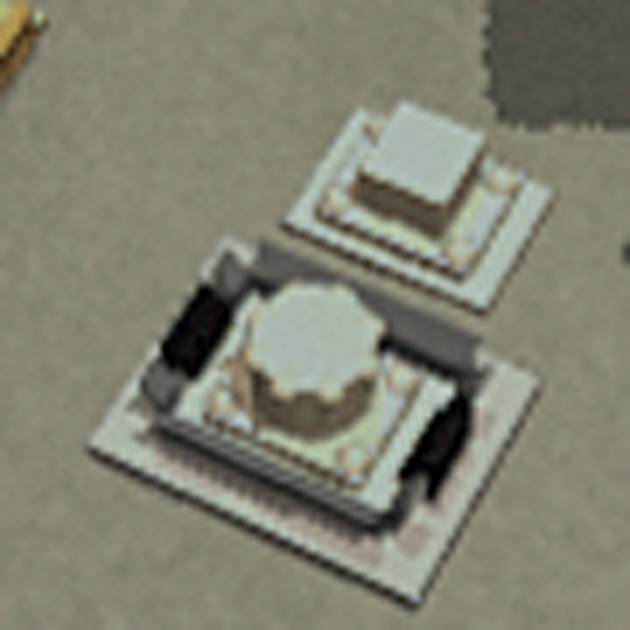

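View pics/scene21.png

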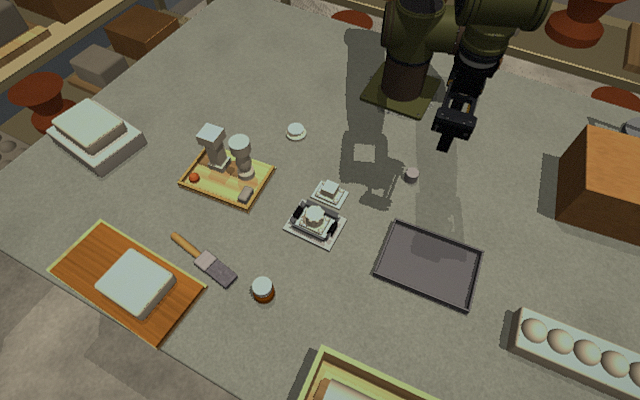

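The final top view shows the baluster (crop (352,312)) and the pier (corners from (520,220)) at their starting pixels, within 1 mm, both upright. The tile is level between the tabs and the square tile is unmoved. The gripper is open and clear, so I'm handing in.

```bash
python3 -m inch '[[0,0,0,0,0.9],[0,0,0,0,0.9],[0,0,0,0,0.9],[0,0,0,0,0.9],[0,0,0,0,0.9],[0,0,0,0,0.9],[0,0,0,0,0.9],[0,0,0,0,0.9]]'; python3 -c "
from workcell import ctrl
print(ctrl.job_done())"
```

```text
time_s: 51.0
eef_pos: [0.3782, 0.1955, 0.2451]
tool_rot: [[-0.0, -0.08, 0.997], [-0.0, 0.997, 0.08], [-1.0, -0.0, -0.0]]
force: [-0.5, -0.2, 0.5]
width: 0.0905
the job is handed in; nothing more can be done
None
```

The job is done and handed in at 51 s of the 128 s allowed; the hand-in reports no verdict. I stood the baluster and then the pier in the grey tray and pressed the round-boss tile into the mount. Then I stood the pier and the baluster back where they began.

**Checks that passed**
- **Tile:** the shut fingers met the boss top at 62.2 mm and held there under 18.5 N, which is the seated height. The pictures show the tile level between the guides, with both tabs standing upright at its ends.
- **Tall casts:** both are upright. In the top view they lie within about 1 mm of their starting places.
- **Everything else:** the square-boss tile and the two fragments did not visibly move. The gripper is open and clear of everything.

**Less certain points**
- **Tabs:** I could not read their deflection directly. That they caught is judged from the seated height and the pictures.
- **Camera disagreement:** the two cameras differed by 1 to 3 mm. I mostly trusted the top view, because it agreed with the arm's own position within 1 mm.
- **Network results:** the trained networks gave a few low-score stray detections and missed the mount in the last top view.

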